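# Pin, support and tap a mounting plate

### The job

Get the plate ready for tapping: push every orange locating pin that is in the rack fully down into a hole of its own in the plate, and crank the blue jack clockwise until its pad comes up firmly against the plate. Then tap the hole with the red crank: half a turn forward (clockwise), a quarter turn back to break the chip, and so on, until the tap is at the bottom of the hole, and finally wind it back out to its stop. Leave the pins in and the jack up, and do not disturb the other things on the bench.

Things in the scene. Friction and masses are not known exactly. Their poses are not given: they have to be found in the camera images.
- jig: Tapping jig, fixed: aluminium plate 80 mm wide (its x), y from -135 to +127 mm, top face 50 mm up. Half at -y: solid block with four pin holes; half at +y: overhang (underside 34 mm up) with a round boss (62 mm up) holding an upright tap, a screw jack below. Blue gearbox 52x52x30 mm at jig (-110, +150) mm drives the jack. Origin: on the worktop, mid-width; x away from the robot at yaw 0, z up.
- tap_axis (a point): Point on the tap's upright turning axis, at jig (0, +85) mm, 98 mm above the worktop (mid-height of the red crank knob). Axes as the jig's.
- jack_axis (a point): Point on the jack crank's upright turning axis, at jig (-110, +150) mm, 65 mm above the worktop (mid-height of the blue crank knob). Axes as the jig's.
- tap_crank_knob (a point): Middle of the red upright knob (20 mm diameter, 30 mm tall, turns freely on its pin) on the tap's crank arm, 40 mm from the tap's axis. The knob's top is 113 mm above the worktop, the arm under it 74 to 80 mm up.
- jack_crank_knob (a point): Middle of the blue upright knob (20 mm diameter, 30 mm tall, turns freely on its pin) on the jack's crank arm, 35 mm from the jack axis. The knob's top is 80 mm above the worktop, the arm under it 41 to 47 mm up.
- tap_crank (a joint): Angle of the tap's crank (rad), growing as it turns forward = clockwise seen from above. At 0 the arm points to jig -x and the tap is fully out (a stop); starts between 0 and 0.4; meets the bottom of the hole at 8.0 (full depth; a stop). Takes about 3 N at the knob and stays where it is left. The tap sinks 0.3 mm per rad.
- jack_crank (a joint): Angle of the jack's crank (rad), growing clockwise seen from above, which raises the pad 1.26 mm per rad. At 0 the arm points to jig -x; starts between 0 and 2.5; at 9.5 the pad meets the underside of the plate and the crank comes up hard (load rises steeply, no further travel). Takes about 2 N at the knob and stays where it is left.
- pin_rack: Grey plastic rack, 150 (its x) x 50 x 34 mm high, loose, 0.8 kg, with four loose square pockets in a row along its x, at x = -51, -17, +17, +51 mm, in which the pins stand. Origin: centre of its underside.
- pin1: Locating pin, 68 mm long, 40 g: steel shank 8 mm in diameter and 28 mm long with a rounded end, below an orange round grip 16 mm in diameter and 40 mm long. Origin: centre of the shank's lower end; z up along the pin. In the rack the grip rests on the rack's top, 34 mm up (origin 6 mm above the worktop). Two to four of the four pins are present.
- hole1 (a point): Mouth of a pin hole (10 mm in diameter, 32 mm deep, slightly chamfered) in the plate's top face, 50 mm above the worktop, at jig (0, -112) mm. A pin is fully down when its grip rests on the plate, its lower end 28 mm below this point.
- pin2: Locating pin, 68 mm long, 40 g: steel shank 8 mm in diameter and 28 mm long with a rounded end, below an orange round grip 16 mm in diameter and 40 mm long. Origin: centre of the shank's lower end; z up along the pin. In the rack the grip rests on the rack's top, 34 mm up (origin 6 mm above the worktop). Two to four of the four pins are present.
- hole2 (a point): Mouth of a pin hole (10 mm in diameter, 32 mm deep, slightly chamfered) in the plate's top face, 50 mm above the worktop, at jig (0, -80) mm. A pin is fully down when its grip rests on the plate, its lower end 28 mm below this point.
- pin3: Locating pin, 68 mm long, 40 g: steel shank 8 mm in diameter and 28 mm long with a rounded end, below an orange round grip 16 mm in diameter and 40 mm long. Origin: centre of the shank's lower end; z up along the pin. In the rack the grip rests on the rack's top, 34 mm up (origin 6 mm above the worktop). Two to four of the four pins are present.
- hole3 (a point): Mouth of a pin hole (10 mm in diameter, 32 mm deep, slightly chamfered) in the plate's top face, 50 mm above the worktop, at jig (0, -48) mm. A pin is fully down when its grip rests on the plate, its lower end 28 mm below this point.
- pin4: Locating pin, 68 mm long, 40 g: steel shank 8 mm in diameter and 28 mm long with a rounded end, below an orange round grip 16 mm in diameter and 40 mm long. Origin: centre of the shank's lower end; z up along the pin. In the rack the grip rests on the rack's top, 34 mm up (origin 6 mm above the worktop). Two to four of the four pins are present.
- hole4 (a point): Mouth of a pin hole (10 mm in diameter, 32 mm deep, slightly chamfered) in the plate's top face, 50 mm above the worktop, at jig (0, -16) mm. A pin is fully down when its grip rests on the plate, its lower end 28 mm below this point.
- forceps: Steel forceps, 122 mm long, lying on the worktop; a bystander. Origin: centre of the underside.
- tube_opener: Orange plastic tube opener, 71 mm long, lying on the worktop; a bystander. Origin: centre of the underside.
Things that resemble listed ones, but are neither listed nor needed, are in the scene too. What is shaped like the pin2 but purple or turquoise is not meant.

How it is judged:
On the way, in this order (a step that is already met when the one before it is completed fails the run):
1. every pin present stands fully down in a hole of its own in the pin block and the jack pad bears on the plate (jack crank past 9.2 rad) (((horizontal distance between pin1 and hole1 below 0.003 m and z of pin1 in the frame of hole1 below -0.024 m) or (horizontal distance between pin1 and hole2 below 0.003 m and z of pin1 in the frame of hole2 below -0.024 m) or (horizontal distance between pin1 and hole3 below 0.003 m and z of pin1 in the frame of hole3 below -0.024 m) or (horizontal distance between pin1 and hole4 below 0.003 m and z of pin1 in the frame of hole4 below -0.024 m)) and ((horizontal distance between pin2 and hole1 below 0.003 m and z of pin2 in the frame of hole1 below -0.024 m) or (horizontal distance between pin2 and hole2 below 0.003 m and z of pin2 in the frame of hole2 below -0.024 m) or (horizontal distance between pin2 and hole3 below 0.003 m and z of pin2 in the frame of hole3 below -0.024 m) or (horizontal distance between pin2 and hole4 below 0.003 m and z of pin2 in the frame of hole4 below -0.024 m)) and ((horizontal distance between pin3 and hole1 below 0.003 m and z of pin3 in the frame of hole1 below -0.024 m) or (horizontal distance between pin3 and hole2 below 0.003 m and z of pin3 in the frame of hole2 below -0.024 m) or (horizontal distance between pin3 and hole3 below 0.003 m and z of pin3 in the frame of hole3 below -0.024 m) or (horizontal distance between pin3 and hole4 below 0.003 m and z of pin3 in the frame of hole4 below -0.024 m)) and ((horizontal distance between pin4 and hole1 below 0.003 m and z of pin4 in the frame of hole1 below -0.024 m) or (horizontal distance between pin4 and hole2 below 0.003 m and z of pin4 in the frame of hole2 below -0.024 m) or (horizontal distance between pin4 and hole3 below 0.003 m and z of pin4 in the frame of hole3 below -0.024 m) or (horizontal distance between pin4 and hole4 below 0.003 m and z of pin4 in the frame of hole4 below -0.024 m)) and value of joint jack_crank above 9.2 rad), for 0.2 s.
2. tap turned forward past 2.7 rad (value of joint tap_crank above 2.7 rad), for 0.05 s.
3. first turn back, to below 2.3 rad; going on forward past 4.5 rad without it counts as this stage missed and fails the run ((value of joint tap_crank below 2.3 rad or value of joint tap_crank above 4.5 rad)), for 0.05 s.
4. tap turned forward past 4.2 rad (value of joint tap_crank above 4.2 rad), for 0.05 s.
5. second turn back, to below 3.9 rad; going on forward past 6.1 rad without it counts as this stage missed and fails the run ((value of joint tap_crank below 3.9 rad or value of joint tap_crank above 6.1 rad)), for 0.05 s.
6. tap turned forward past 5.75 rad (value of joint tap_crank above 5.75 rad), for 0.05 s.
7. third turn back, to below 5.4 rad; going on forward past 7.6 rad without it counts as this stage missed and fails the run ((value of joint tap_crank below 5.4 rad or value of joint tap_crank above 7.6 rad)), for 0.05 s.
8. tap turned forward to full depth, past 7.5 rad (value of joint tap_crank above 7.5 rad), for 0.05 s.
At the end, for the whole second after the job is handed in: Every pin present stands in a hole of the plate (lower end within 3 mm of the hole's axis and more than 24 mm below its mouth) at rest, the jack crank is past 9.2 rad, and the tap is back out (crank below 0.4 rad) (all of step 1 and value of joint tap_crank below 0.4 rad and linear speed of each of pin1, pin2, pin3, pin4 below 0.02 m/s); the robot touches nothing.
It fails at once if a bystander (forceps or tube opener) is moved more than 30 mm (distance of any of forceps, tube_opener from where it was at the start of the episode above 0.03 m).
Of pin1, pin2, pin3, pin4 only 2 to 4 are there at a start; the rules pass over those that are not, and their reading is None.
At some moment in a run one of pin_rack may be knocked a few centimetres aside while the robot is not near it.
It also fails if it takes over 210 s, if anything falls off the work surface, if the arm or the gripper's body presses on something with over 40 N, if the wrist force passes 120 N, or if a joint passes its speed limit or range.

### The arm

A 7-joint arm with a two-finger parallel gripper is mounted at the origin on a cart in front of the work surface, level with it; the furniture and walls round the work are solid. World frame = base frame: x ahead of the robot, y to its left, z up, the work surface at z = 0. Lengths are in m, angles in rad, forces in N, time in s.
With the tool pointing down it reaches from about 0.425 to 1.025 m from the base axis. Payload 9.4 kg.
Tool frame: the origin (TCP) lies midway between the tips of the shut fingers; the grasp point (between the pads) lies arm.hold_point_z behind it (arm.hold_point_z is the distance from the TCP to the grasp point, in m); z points along the fingers, y is the line along which they close (so a half turn about z gives the same grasp; the last joint's range is limited). The gripper opens to 85 mm and grips with 20 to 120 N. Pads are 22 mm wide; open, the fingers measure 114 mm over their backs; the gripper's body (76 mm by 85 mm) begins 54 mm behind the grasp point. The pads swing forward as they close: fully open they stand 13 mm farther back than shut.
Start: joints at [-1.366, 0.599, -0.003, 1.599, 0.002, 0.943, -0.08], TCP at [0.202, 0.696, 0.231] pointing down, gripper open.
Joint ranges: [-2.57, 2.57], [-0.35, 1.97], [-1.29, 1.29], [0.11, 2.56], [-1.05, 4.19], [0.11, 1.86], [-2.63, 2.63]. Speed limits (rad/s): [2.22, 2.22, 3.01, 3.01, 3.14, 3.14, 3.14].

### API

Orientations are given as a unit quaternion [w, x, y, z].
In Python, from workcell import arm gives the robot as it stands.
- The arm moves only by the shell command python3 -m creep 'ROWS' [FORCE]. ROWS is JSON, a list of rows, each an object with "angular": the turn, a rotation vector about the tool's x, y, z in units of 10 degrees (1.0 is 10 degrees), a list of three; "translation": the shift along the tool's x, y, z in mm, a list of three; "jaw": the finger opening in mm, from 0 to 85.4. In form: [{"angular": [ax, ay, az], "translation": [x, y, z], "jaw": jaw}, ...]. A call has 1 to 12 rows; each row shifts and turns the commanded pose from where the row before left it, along the tool's axes as they then stand; what a row does not reach is not made up. A row lasts 1/8 s, in which the tool goes at most 62.5 mm and 10.7 degrees, less where a joint would pass 70% of its speed; a pose out of reach is approached as far as the arm can. A call is refused whole if a number of a shift passes 62.5 or a number of a turn 1, either way. A call with a gripper value outside its range is refused whole. The fingers move at their own pace and stop on an object; FORCE is the grip in N (left out, the last holds). Time passes only in rows, so rows that do not move let the fingers close. It gives the time, the measured TCP pose, the force, the opening and the grip force at its end, in the units of the state.
- arm.observe(): the state, without advancing time (a new reading comes with each control period).
- arm.capture(name): name is "scene" or "top" or "wrist"; returns a dict with "image" (420x560x3 uint8, red, green, blue), "depth" (420x560 float32, m along the optical axis (not along the pixel's ray), 0 where there is no reading), "intrinsics" (3x3 intrinsics, pixels), "dist_coeffs" ([k1, k2, p1, p2, k3] as OpenCV has them; the pictures are not rectified), "rvec" (rotation vector, rad) and "tvec" (3), from world to camera coordinates, as OpenCV has them; the wrist camera has in their place "mount" (4x4, takes a point from camera to tool coordinates, whose origin is the TCP and whose axes are the flange's). Camera axes: x right, y down, z forward; pixel columns grow to the right and rows downward; lengths in m; the calibration is good to about 2 mm. A picture is of the moment at which its call begins: read the wrist's pose just before it.
- arm.hand_in(): hands the job in; it is judged then, once.
Trained networks look in a picture, given as the dict that the camera call returned (one of the last four; its "shot" number tells which), for a name from the list of things; names that differ only in an ending like _2 or _b are one class to them, and where a whole thing is asked for, a point or a joint stands for the part that bears it (a point fixed in the world has none). Each returns a list of dicts, best first, with "p" (0 to 1); they miss things now and then, are a little off and sometimes report something else, mostly with a low value. They report only what shows in the picture. A call takes as long as a camera call. They do not tell look-alikes from the thing itself.
- arm.look_for(name, picture): "centre" ([column, row] in pixels, amid what is visible of it).
- arm.cut_out(name, picture): "pixels" (420x560 bool, what is visible of it) and "centre" ([column, row] in pixels, amid what is visible of it).
- arm.landmark_of(name, picture): "centre" ([column, row] in pixels: a listed point, or the origin of a listed thing).
The state is a dict: "time_s": time; "q": joint angles; "qvel": joint speeds; "effort": joint torques, N m; "tcp_pos": TCP position; "ee_rot": TCP orientation; "ft_force": force on the tool from outside, world axes, zero at the start; "ft_torque": the same for the moment, N m; "width": opening from 0.0 (shut) to 1.0 (fully open); "gripper_force": force on a finger pad.
Only numpy, scipy, OpenCV 4.12 (cv2) and the standard library are available. Lean on these libraries where they do the work, as an engineer would, in place of code of your own. Each camera call takes 0.05 s, during which the arm holds its last target. There are 200 camera calls.

## Working session

There is one attempt and no reset: what is moved stays moved. The work goes in short steps, Python scripts to look and compute and a shell command to move; the robot and the scene stay as the last step left them, time stands still between calls to the robot, and variables do not carry over. Pictures are saved under pics/ and viewed, at most 14 in all, crops included, and the job is handed in when it is done.

```bash
mkdir -p pics; ls; cat > h.py <<'E'
import numpy as np, cv2
from scipy.spatial.transform import Rotation as R
from workcell import arm
def save(c,n): cv2.imwrite('pics/'+n,cv2.cvtColor(c['image'],cv2.COLOR_RGB2BGR))
def pose():
    s=arm.observe(); q=s['ee_rot']; return np.array(s['tcp_pos']),R.from_quat([q[1],q[2],q[3],q[0]]).as_matrix()
def ray(c,px,P=None):
    """world origin, dir (z_cam=1)"""
    u=cv2.undistortPoints(np.array([[px]],float),np.array(c['intrinsics']),np.array(c['dist_coeffs']))[0,0]
    d=np.array([u[0],u[1],1.])
    if 'rvec' in c:
        Rm=cv2.Rodrigues(np.array(c['rvec'],float))[0]; return -Rm.T@np.array(c['tvec']).ravel(), Rm.T@d
    t,Rt=P; M=np.array(c['mount']); return t+Rt@M[:3,3], Rt@M[:3,:3]@d
def at_z(c,px,z,P=None):
    o,d=ray(c,px,P); return o+d*(z-o[2])/d[2]
def proj(c,X,P=None):
    X=np.atleast_2d(np.array(X,float)); 
    if 'rvec' in c: rv,tv=np.array(c['rvec'],float),np.array(c['tvec'],float)
    else:
        t,Rt=P; M=np.array(c['mount']); Rc=Rt@M[:3,:3]; o=t+Rt@M[:3,3]; rv=cv2.Rodrigues(Rc.T)[0]; tv=-Rc.T@o
    return cv2.projectPoints(X,rv,tv,np.array(c['intrinsics']),np.array(c['dist_coeffs']))[0][:,0]
E
python3 - <<'E'
from h import *
print(arm.observe(),arm.hold_point_z)
for n in ['scene','top','wrist']:
    P=pose();c=arm.capture(n); save(c,n+'0.png')
    if n!='wrist': print(n,ray(c,[280,210]))
    for k in ['jig','tap_crank_knob','jack_crank_knob','tap_axis','jack_axis','pin_rack','pin1','hole1','hole2','hole3','hole4','forceps','tube_opener']:
        print(k,[(np.round(x['centre']).tolist(),round(x['p'],2)) for x in arm.landmark_of(k,c)][:8])
E
```

```text
pics
{'time_s': 0.0, 'q': array([-1.36571819,  0.6001733 , -0.002535  ,  1.60017424,  0.00181309,
        0.9428793 , -0.0797853 ]), 'qvel': array([-0.0013894 ,  0.00077121,  0.00179156,  0.00036387,  0.00242038,
        0.0010778 ,  0.00194898]), 'effort': array([-2.16286185e-04, -7.76467967e+01,  1.56458661e+00, -2.57999200e+01,
        1.22359939e-02,  9.30397451e-03,  7.49433241e-06]), 'tcp_pos': array([0.20148521, 0.69592638, 0.23036643]), 'ee_rot': array([-3.29428567e-05,  1.40386670e-01,  9.90096418e-01, -8.15479009e-04]), 'ft_force': array([ 0.10909062,  0.19896155, -0.47635149]), 'ft_torque': array([ 0.08893911,  0.01629744, -0.01086194]), 'gripper_force': 0.0, 'width': 1.0009874188176846} 0.0187
scene (array([ 0.24740841, -0.5866469 ,  0.78452278]), array([ 0.32816932,  0.55785051, -0.7624568 ]))
jig [([295.0, 205.0], 0.69)]
tap_crank_knob [([266.0, 154.0], 0.65)]
jack_crank_knob [([216.0, 151.0], 0.78)]
tap_axis [([280.0, 150.0], 0.92), ([291.0, 204.0], 0.49)]
jack_axis [([226.0, 153.0], 0.9)]
pin_rack [([340.0, 351.0], 0.58)]
pin1 [([281.0, 324.0], 0.65), ([332.0, 354.0],
[... 1148 characters left out ...]
1 [([253.0, 176.0], 0.94), ([290.0, 176.0], 0.82), ([266.0, 174.0], 0.73), ([279.0, 175.0], 0.69)]
hole2 [([253.0, 176.0], 0.94), ([290.0, 176.0], 0.82), ([266.0, 174.0], 0.73), ([279.0, 175.0], 0.69)]
hole3 [([253.0, 176.0], 0.94), ([290.0, 176.0], 0.82), ([266.0, 174.0], 0.73), ([279.0, 175.0], 0.69)]
hole4 [([253.0, 176.0], 0.94), ([290.0, 176.0], 0.82), ([266.0, 174.0], 0.73), ([279.0, 175.0], 0.69)]
forceps [([282.0, 240.0], 0.62), ([265.0, 174.0], 0.59), ([384.0, 237.0], 0.25)]
tube_opener [([179.0, 212.0], 0.61), ([239.0, 255.0], 0.49)]
jig []
tap_crank_knob []
jack_crank_knob []
tap_axis []
jack_axis []
pin_rack []
pin1 []
hole1 []
hole2 []
hole3 []
hole4 []
forceps []
tube_opener []
```

```bash
python3 - <<'E'
import cv2
a=cv2.imread('pics/scene0.png')[110:390,150:430]; b=cv2.imread('pics/top0.png')[110:310,120:440]
cv2.imwrite('pics/sc_crop.png',cv2.resize(a,None,fx=2.1,fy=2.1,interpolation=cv2.INTER_CUBIC))
cv2.imwrite('pics/tp_crop.png',cv2.resize(b,None,fx=2.5,fy=2.5,interpolation=cv2.INTER_CUBIC))
E
```

```text
(no output)
```

View pics/sc_crop.png

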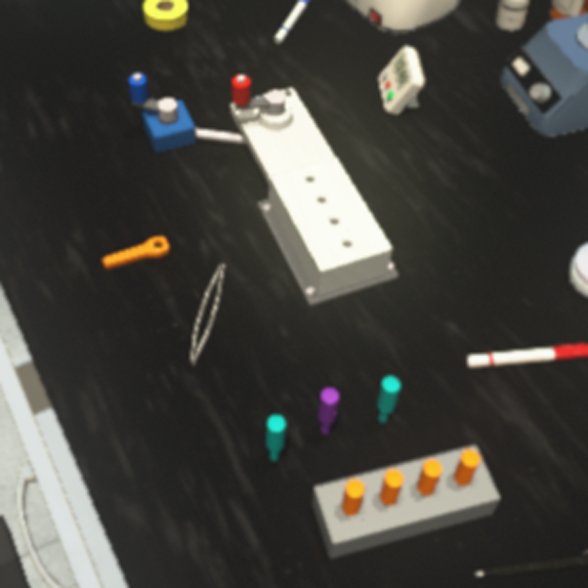

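View pics/tp_crop.png

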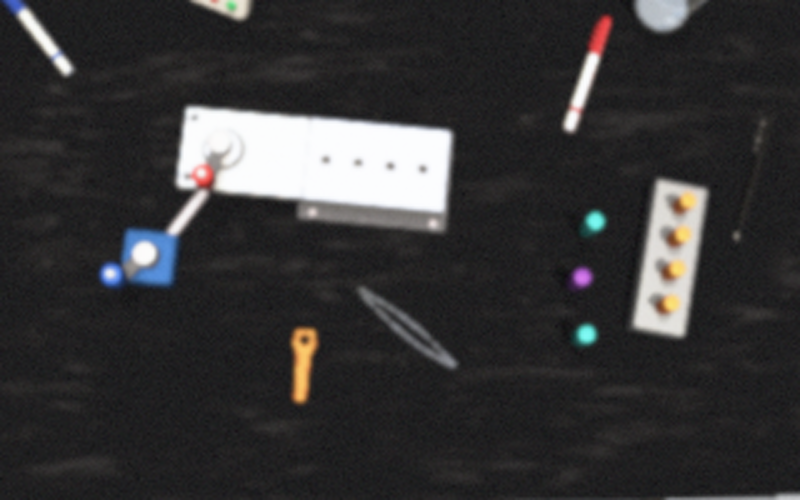

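The scene picture shows four orange pins in the grey rack: crop (354,495), (392,487), (430,477), (467,467). The standing look-alikes are turquoise (276,435), purple (329,408) and turquoise (390,397), all outside the rack, so they aren't meant. The jig's holes run along crop (310,179) to (347,243). The top crop agrees, with pins at (685,201) to (667,303).

```bash
python3 - <<'E'
from h import *
from scipy.optimize import least_squares
top=arm.capture('top'); sc=arm.capture('scene')
H=[(0,-.112,.05),(0,-.08,.05),(0,-.048,.05),(0,-.016,.05)]
obs={}
def lm(c,k): return [x['centre'] for x in arm.landmark_of(k,c) if x['p']>.4]
J=[];
h=sorted(lm(top,'hole1'),key=lambda p:-p[0])[:4]; hs=sorted(lm(sc,'hole1'),key=lambda p:-p[1])[:4]
print(h,hs)
def W(p,L):
    c,s=np.cos(p[2]),np.sin(p[2]); L=np.array(L); return np.c_[p[0]+c*L[:,0]-s*L[:,1],p[1]+s*L[:,0]+c*L[:,1],L[:,2]]
L=H+[(0,.085,.098),(-.11,.15,.065)]
ot=np.array(h+[lm(top,'tap_axis')[0],lm(top,'jack_axis')[0]]); os_=np.array(hs+[lm(sc,'tap_axis')[0],lm(sc,'jack_axis')[0]])
f=lambda p: np.r_[(proj(top,W(p,L))-ot).ravel(),(proj(sc,W(p,L))-os_).ravel()]
r=least_squares(f,[.6,0,0],loss='soft_l1'); print('jig',r.x,np.round(r.fun.reshape(-1,2),1).tolist())
print('axes',W(r.x,L))
for n,c in (('top',top),('sc',sc)):
    hsv=cv2.cvtColor(c['image'],cv2.COLOR_RGB2HSV)
    m=cv2.inRange(hsv,(8,130,120),(25,255,255)); k,_,st,ce=cv2.connectedComponentsWithStats(m)
    for i in range(1,k):
        if st[i,4]>8: print(n,'orange',ce[i].round(1),st[i,4],at_z(c,ce[i],.06).round(3))
    for kk,z in (('tap_crank_knob',.098),('jack_crank_knob',.065)):
        for x in arm.landmark_of(kk,c): print(n,kk,x['centre'],round(x['p'],2),at_z(c,x['centre'],z).round(4))
    for kk in ('forceps','tube_opener'):
        for x in arm.landmark_of(kk,c): print(n,kk,round(x['p'],2),at_z(c,x['centre'],0).round(3))
    m=cv2.inRange(hsv,(75,100,60),(95,255,255))|cv2.inRange(hsv,(135,100,50),(160,255,255)); k,_,st,ce=cv2.connectedComponentsWithStats(m)
    for i in range(1,k):
        if st[i,4]>8: print(n,'decoy',ce[i].round(1),st[i,4],at_z(c,ce[i],.05).round(3))
E
```

```text
[[289.3, 177.6], [264.1, 172.9], [249.7, 173.8]] [[314.8, 228.2], [308.2, 216.7], [305.6, 207.2], [293.3, 192.4]]Traceback (most recent call last):
  File "<stdin>", line 15, in <module>
    return func(*args, **kwargs)
    vector_fun = VectorFunction(
        fun_wrapped,
    ...<6 lines>...
        workers=workers
    )
    self._update_fun()
    ~~~~~~~~~~~~~~~~^^
    self.f = self.fun_wrapped(xp_copy(self.x))
             ~~~~~~~~~~~~~~~~^^^^^^^^^^^^^^^^^
    return np.atleast_1d(self.fun(x))
                         ~~~~~~~~^^^
    return self.f(x, *self.args, **self.kwargs)
           ~~~~~~^^^^^^^^^^^^^^^^^^^^^^^^^^^^^^
  File "<stdin>", line 14, in <lambda>
ValueError: operands could not be broadcast together with shapes (6,2) (5,2)
```

```bash
python3 - <<'E'
from h import *
from scipy.optimize import least_squares
top=arm.capture('top'); sc=arm.capture('scene')
H=[(0,-.112,.05),(0,-.08,.05),(0,-.048,.05),(0,-.016,.05)]
h=[[288.8,177.6],[276,176.4],[263.2,174.8],[250.4,174]]; hs=[[315.2,225.7],[309,215.2],[302.9,204.8],[297.6,195.2]]
def W(p,L):
    c,s=np.cos(p[2]),np.sin(p[2]); L=np.array(L); return np.c_[p[0]+c*L[:,0]-s*L[:,1],p[1]+s*L[:,0]+c*L[:,1],L[:,2]]
L=H+[(0,.085,.098),(-.11,.15,.065)]
ot=np.array(h+[[209,168],[178,210]]); os_=np.array(hs+[[280,150],[226,153]])
f=lambda p: np.r_[(proj(top,W(p,L))-ot).ravel(),(proj(sc,W(p,L))-os_).ravel()]
r=least_squares(f,[.6,0,0],loss='soft_l1'); print('jig',r.x,np.round(r.fun.reshape(-1,2),1).tolist())
print('axes',W(r.x,L))
for n,c in (('top',top),('sc',sc)):
    hsv=cv2.cvtColor(c['image'],cv2.COLOR_RGB2HSV)
    def blobs(name,m,z):
        k,_,st,ce=cv2.connectedComponentsWithStats(m)
        for i in range(1,k):
            if st[i,4]>8: print(n,name,ce[i].round(1),st[i,4],at_z(c,ce[i],z).round(3))
    blobs('orange',cv2.inRange(hsv,(8,130,120),(25,255,255)),.06)
    blobs('decoy',cv2.inRange(hsv,(75,100,60),(95,255,255))|cv2.inRange(hsv,(135,100,50),(160,255,255)),.05)
    blobs('red',cv2.inRange(hsv,(0,150,80),(5,255,255))|cv2.inRange(hsv,(173,150,80),(180,255,255)),.098)
    blobs('blue',cv2.inRange(hsv,(105,130,60),(122,255,255)),.065)
    for kk in ('forceps','tube_opener'):
        for x in arm.landmark_of(kk,c): print(n,kk,round(x['p'],2),at_z(c,x['centre'],0).round(3))
E
```

```text
jig [ 0.6201872  -0.01293991 -0.09954524] [[0.1, -0.6], [-0.1, -0.5], [-0.3, 0.0], [-0.4, -0.2], [-2.3, -2.4], [-1.3, 1.3], [-0.1, 0.6], [-0.2, 0.4], [-0.2, 0.6], [-0.8, 0.4], [0.3, 2.1], [1.8, 3.5]]
axes [[ 0.60905654 -0.12438545  0.05      ]
 [ 0.61223673 -0.09254387  0.05      ]
 [ 0.61541692 -0.06070229  0.05      ]
 [ 0.61859711 -0.0288607   0.05      ]
 [ 0.62863458  0.07163929  0.098     ]
 [ 0.5256389   0.14724941  0.065     ]]
top orange [199.8   0.9] 21 [1.094 0.102 0.06 ]
top orange [393.1 191.2] 27 [ 0.568 -0.378  0.06 ]
top orange [391.  204.3] 25 [ 0.535 -0.371  0.06 ]
top orange [388.6 217.9] 25 [ 0.502 -0.363  0.06 ]
top orange [386.5 231.6] 25 [ 0.469 -0.356  0.06 ]
top orange [240.8 254.3] 219 [ 0.421 -0.006  0.06 ]
top decoy [5.5 8.3] 70 [1.107 0.651 0.05 ]
top decoy [357.3 198.6] 84 [ 0.552 -0.291  0.05 ]
top decoy [351.9 220.9] 79 [ 0.497 -0.275  0.05 ]
top decoy [354.  243.6] 81 [ 0.442 -0.278  0.05 ]
top red [58.8  1.2] 13 [1.085 0.472 0.098]
top red [39.1 13.5] 272 [1.052 0.522 0.098]
top red [185.6  20.3] 75 [1.013 0.131 0.098]
top red [456.  123.2] 294 [ 0.7
[... 1129 characters left out ...]
10 [0.956 0.77  0.098]
sc red [328.8  38.7] 149 [1.013 0.461 0.098]
sc red [345.5  41.7] 102 [1.049 0.422 0.098]
sc red [396.5 101.7] 64 [0.996 0.105 0.098]
sc red [264.3 152.6] 103 [0.594 0.087 0.098]
sc red [423.6 276.7] 140 [ 0.701 -0.347  0.098]
sc red [528.4 395.9] 1105 [ 0.701 -0.58   0.098]
sc blue [297.6   4.5] 177 [1.078 0.764 0.065]
sc blue [415.5  52.6] 164 [1.247 0.315 0.065]
sc blue [296.9 106. ] 33 [0.777 0.246 0.065]
sc blue [515.8 136.3] 385 [ 1.208 -0.118  0.065]
sc blue [215.4 152. ] 92 [0.505 0.176 0.065]
sc blue [230.3 171.3] 335 [0.51  0.098 0.065]
sc forceps 0.62 [ 0.459 -0.094  0.   ]
sc tube_opener 0.73 [ 0.47  -0.357  0.   ]
sc tube_opener 0.63 [ 0.421 -0.003  0.   ]
```

```bash
cat >> h.py <<'E'
def to(x,y,z,yaw=None):
    """print tool-frame shift (mm) to world target and turn about tool z (10deg) so tool y points at world angle yaw (deg), mod 180"""
    t,Rt=pose(); print('shift',np.round(Rt.T@(np.array([x,y,z])-t)*1000,1),'tcp',t.round(4),'tilt',np.degrees(Rt[:2,2]).round(2), 'tooly',np.degrees(np.arctan2(Rt[1,1],Rt[0,1])).round(2),'q7',round(float(arm.observe()['q'][6]),2))
    if yaw is not None:
        a=np.degrees(np.arctan2(Rt[1,1],Rt[0,1])); d=(yaw-a+90)%180-90; print('turn z',-d/10)
E
python3 -c "
from h import *
print(np.array(arm.capture('wrist')['mount']).round(4).tolist())"
python3 -m creep '[{"angular":[0,0,0],"translation":[-46,-42,-2],"jaw":85},{"angular":[0,0,0],"translation":[-46,-42,-2],"jaw":85},{"angular":[0,0,0],"translation":[-46,-42,-2],"jaw":85},{"angular":[0,0,0],"translation":[-46,-42,-2],"jaw":85},{"angular":[0,0,0],"translation":[-46,-42,-2],"jaw":85},{"angular":[0,0,0],"translation":[-46,-42,-2],"jaw":85},{"angular":[0,0,0],"translation":[-46,-42,-2],"jaw":85},{"angular":[0,0,0],"translation":[-46,-42,-2],"jaw":85},{"angular":[0,0,0],"translation":[-46,-42,-2],"jaw":85},{"angular":[0,0,0],"translation":[-46,-42,-2],"jaw":85},{"angular":[0,0,0],"translation":[-46,-42,-2],"jaw":85},{"angular":[0,0,0],"translation":[0,0,0],"jaw":85}]' 40
python3 -c "
from h import *
to(.53,0,.30,77.6)"
```

```text
[[0.0022, -0.9477, -0.319, 0.0826], [1.0, 0.0021, 0.0007, -0.0005], [0.0, -0.319, 0.9477, -0.1421], [0.0, 0.0, 0.0, 1.0]]
time_s: 4.35
tcp_pos: [0.5615, 0.1063, 0.2536]
ee_rot: [0.001, 0.145, 0.989, -0.001]
ft_force: [-0.2, -0.2, -0.6]
width: 1.001
gripper_force: 0.0
shift [  -0.3 -111.   -46.2] tcp [0.5615 0.1063 0.2536] tilt [ 0.1  -0.11] tooly 73.37 q7 1.02
turn z -0.4232979021117004
```

```bash
python3 - <<'E'
from h import *
P=pose(); c=arm.capture('wrist'); save(c,'w1.png'); print(np.array(c['intrinsics']).round(1).tolist())
for k,z in (('tap_axis',.098),('jack_axis',.065),('tap_crank_knob',.098),('jack_crank_knob',.065),('hole1',.05)):
    for x in arm.landmark_of(k,c): print(k,np.round(x['centre']),round(x['p'],2),at_z(c,x['centre'],z,P).round(4))
d=c['depth']; M=np.array(c['mount']); 
np.save('d1.npy',d); print(proj(c,[[.6286,.0716,.098],[.5256,.1472,.065],[.6186,-.0289,.05]],P))
E
```

```text
[[347.6, 0.0, 280.6], [0.0, 347.6, 209.6], [0.0, 0.0, 1.0]]
tap_axis [266. 265.] 0.85 [0.6286 0.071  0.098 ]
jack_axis [317. 138.] 0.98 [0.5313 0.1503 0.065 ]
tap_crank_knob [270. 232.] 0.76 [0.5965 0.0851 0.098 ]
tap_crank_knob [267. 267.] 0.51 [0.6302 0.0718 0.098 ]
jack_crank_knob [333. 104.] 0.69 [0.5057 0.1716 0.065 ]
hole1 [152. 267.] 0.97 [ 0.6183 -0.06    0.05  ]
hole1 [179. 261.] 0.95 [ 0.6196 -0.0287  0.05  ]
hole1 [126. 273.] 0.81 [ 0.6169 -0.0913  0.05  ]
hole1 [100. 272.] 0.64 [ 0.6074 -0.1176  0.05  ]
[[266.30049828 265.25073849]
 [312.29189729 133.29408799]
 [178.35628501 260.06842858]]
```

View pics/w1.png

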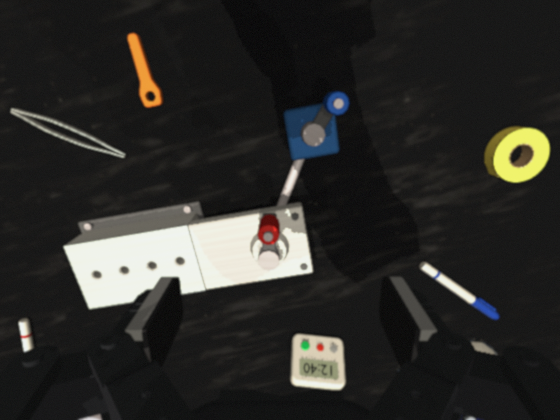

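```bash
python3 -m creep '[{"angular":[0,0,0],"translation":[0,-56,-20],"jaw":85},{"angular":[0,0,0],"translation":[0,-55,-20],"jaw":85},{"angular":[0,0,0],"translation":[-10,-55,0],"jaw":85},{"angular":[0,0,-0.4],"translation":[0,0,0],"jaw":85},{"angular":[0,0,0],"translation":[0,0,0],"jaw":85},{"angular":[0,0,0],"translation":[0,0,0],"jaw":85}]'; python3 - <<'E'
from h import *
P=pose(); c=arm.capture('wrist'); save(c,'w2.png'); print(P)
for k,z in (('tap_axis',.098),('hole1',.05),('pin1',.006)):
    for x in arm.landmark_of(k,c): print(k,np.round(x['centre']),round(x['p'],2),at_z(c,x['centre'],z,P).round(4))
E
```

```text
time_s: 5.4
tcp_pos: [0.5227, -0.0489, 0.2933]
ee_rot: [-0.0, 0.105, 0.994, 0.0]
ft_force: [-0.4, -0.1, 0.3]
width: 0.991
gripper_force: 0.0
(array([ 0.52271205, -0.04890564,  0.29325595]), array([[-9.77819660e-01,  2.09448592e-01, -2.67453659e-05],
       [ 2.09448572e-01,  9.77819609e-01,  3.29136566e-04],
       [ 9.50893335e-05,  3.16234426e-04, -9.99999945e-01]]))
tap_axis [411. 253.] 0.69 [0.6299 0.0704 0.098 ]
tap_axis [422. 219.] 0.69 [0.5935 0.0852 0.098 ]
hole1 [291. 249.] 0.87 [ 0.6209 -0.0571  0.05  ]
hole1 [312. 242.] 0.85 [ 0.6177 -0.0302  0.05  ]
hole1 [237. 253.] 0.81 [ 0.613  -0.1222  0.05  ]
hole1 [263. 250.] 0.65 [ 0.6146 -0.0906  0.05  ]
pin1 [110. 219.] 0.97 [ 0.5495 -0.2839  0.006 ]
pin1 [ 41. 224.] 0.92 [ 0.5373 -0.3742  0.006 ]
pin1 [ 37. 198.] 0.83 [ 0.5037 -0.3647  0.006 ]
pin1 [ 47. 247.] 0.75 [ 0.5701 -0.3801  0.006 ]
pin1 [104. 176.] 0.68 [ 0.4933 -0.2705  0.006 ]
pin1 [ 90. 136.] 0.63 [ 0.4436 -0.269   0.006 ]
pin1 [ 30. 174.] 0.49 [ 0.472  -0.3589  0.006 ]
```

View pics/w2.png

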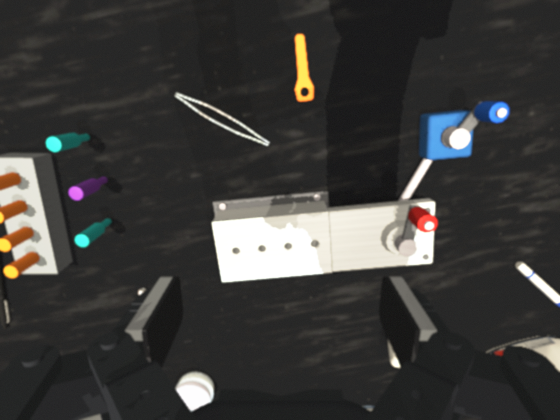

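```bash
python3 -m creep '[{"angular":[0,0,0],"translation":[-11,-52,5],"jaw":85},{"angular":[0,0,0],"translation":[-11,-52,10],"jaw":85},{"angular":[0,0,0],"translation":[-11,-52,15],"jaw":85},{"angular":[0,0,0],"translation":[-11,-52,20],"jaw":85},{"angular":[0,0,0],"translation":[-10,-52,20],"jaw":85},{"angular":[0,0,0],"translation":[-10,-52,20],"jaw":85},{"angular":[0,0,0],"translation":[0,0,0],"jaw":85},{"angular":[0,0,0],"translation":[0,0,0],"jaw":85}]'; python3 - <<'E'
from h import *
P=pose(); c=arm.capture('wrist'); save(c,'w3.png'); print(P[0])
hsv=cv2.cvtColor(c['image'],cv2.COLOR_RGB2HSV)
m=cv2.inRange(hsv,(5,130,60),(25,255,255)); k,_,st,ce=cv2.connectedComponentsWithStats(m)
for i in range(1,k):
    if st[i,4]>40: print(ce[i].round(1),st[i],at_z(c,ce[i],.056,P).round(4))
for x in arm.landmark_of('pin1',c): print(np.round(x['centre']),round(x['p'],2),at_z(c,x['centre'],.006,P).round(4))
E
```

```text
time_s: 6.6
tcp_pos: [0.5197, -0.3681, 0.2029]
ee_rot: [-0.0, 0.106, 0.994, 0.0]
ft_force: [0.3, 0.5, -0.1]
width: 0.995
gripper_force: 0.0
[ 0.51971804 -0.36811886  0.20291435]
[283.3 129.6] [273 123  18  23  69] [ 0.4672 -0.3549  0.056 ]
[280.7 167.5] [273 162  17  15 128] [ 0.4973 -0.3635  0.056 ]
[279.9 205.7] [272 198  17  18 186] [ 0.5302 -0.3712  0.056 ]
[280.4 223.2] [272 218  17  10 100] [ 0.5463 -0.3742  0.056 ]
[279.9 244. ] [272 232  16  26 350] [ 0.566  -0.3789  0.056 ]
[283. 201.] 0.93 [ 0.5418 -0.3706  0.006 ]
[281. 129.] 0.7 [ 0.4712 -0.3577  0.006 ]
[277. 226.] 0.7 [ 0.567 -0.382  0.006]
[369. 135.] 0.62 [ 0.4941 -0.2762  0.006 ]
[365.  80.] 0.6 [ 0.4445 -0.2737  0.006 ]
[361. 191.] 0.59 [ 0.5481 -0.2917  0.006 ]
[280. 164.] 0.55 [ 0.5042 -0.3658  0.006 ]
```

View pics/w3.png

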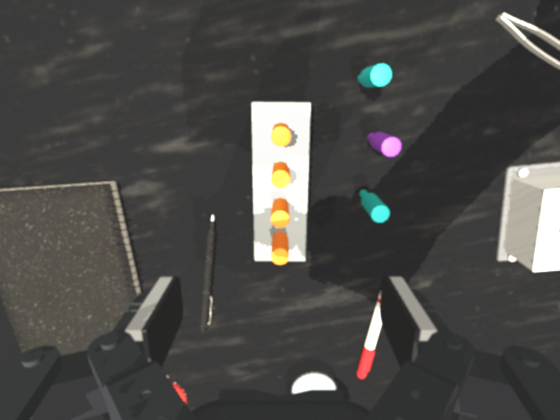

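The wrist view shows four orange pin tops at (281,135), (281,176), (280,219) and (280,256) in the rack, in line with the tool. The look-alikes stand to the right at (376,75), (384,144) and (375,206).

```bash
python3 - <<'E'
from h import *
P=pose(); c=arm.capture('wrist')
hsv=cv2.cvtColor(c['image'],cv2.COLOR_RGB2HSV)
for b in ((20,150,200),(18,150,180)):
  m=cv2.inRange(hsv,b,(32,255,255)); k,_,st,ce=cv2.connectedComponentsWithStats(m)
  for i in range(1,k):
    if st[i,4]>30: print(ce[i].round(1),st[i],at_z(c,ce[i],.074,P).round(4))
for p in ((281,135),(281,176),(280,219),(280,256)): print(at_z(c,p,.074,P).round(4), c['depth'][p[1],p[0]], hsv[p[1],p[0]])
to(.569,-.3795,.12,77.3)
E
```

```text
[282.1 136.4] [272 125  18  19 140] [ 0.471 -0.356  0.074]
[278.8 175.6] [272 169  16  15 103] [ 0.5006 -0.3648  0.074 ]
[279.3 218.5] [271 209  17  16 106] [ 0.5364 -0.3721  0.074 ]
[278.5 255.5] [271 249  15  15 169] [ 0.5695 -0.3798  0.074 ]
[282.1 136.1] [272 125  18  19 147] [ 0.4708 -0.3559  0.074 ]
[278.9 175.4] [272 169  16  15 107] [ 0.5005 -0.3647  0.074 ]
[279.1 218.9] [271 209  17  17 129] [ 0.5367 -0.3723  0.074 ]
[278.5 255.3] [271 248  16  16 183] [ 0.5693 -0.3797  0.074 ]
[ 0.4698 -0.3566  0.074 ] 0.26782885 [ 29 146 255]
[ 0.5013 -0.3632  0.074 ] 0.27676827 [ 29 154 255]
[ 0.537  -0.3716  0.074 ] 0.28935325 [ 24 171 255]
[ 0.5703 -0.3786  0.074 ] 0.30077392 [ 26 167 255]
shift [-50.   -1.8  83.9] tcp [ 0.5204 -0.3673  0.2038] tilt [0.05 0.01] tooly 77.98 q7 1.98
turn z 0.06771820717197982
```

```bash
python3 -m creep '[{"angular":[0,0,0],"translation":[-25,-1,40],"jaw":60},{"angular":[0,0,0],"translation":[-24,-0.6,40],"jaw":60},{"angular":[0,0,0],"translation":[0,0,40],"jaw":60},{"angular":[0,0,0],"translation":[0,0,30],"jaw":50},{"angular":[0,0,0],"translation":[0,0,15],"jaw":30},{"angular":[0,0,0],"translation":[0,0,0],"jaw":10},{"angular":[0,0,0],"translation":[0,0,0],"jaw":10},{"angular":[0,0,0],"translation":[0,0,0],"jaw":10},{"angular":[0,0,0],"translation":[0,0,0],"jaw":10},{"angular":[0,0,0],"translation":[0,0,0],"jaw":10}]' 40; python3 -c "
from h import *
s=arm.observe();print(s['width'],s['gripper_force'],s['ft_force']);to(.569,-.3793,.039)"
```

```text
time_s: 8.0
tcp_pos: [0.5673, -0.3808, 0.0387]
ee_rot: [0.0, 0.106, 0.994, -0.0]
ft_force: [-0.5, -0.1, 0.5]
width: 0.171
gripper_force: 38.9
0.17084579071387357 38.93373727798462 [-0.54300328 -0.14594221  0.48029496]
shift [-1.4  1.8 -0.3] tcp [ 0.5673 -0.3808  0.0387] tilt [ 0.03 -0.02] tooly 77.85 q7 1.98
```

```bash
python3 -m creep '[{"angular":[0,0,0],"translation":[0,0,-20],"jaw":10},{"angular":[0,0,0],"translation":[0,0,-45],"jaw":10},{"angular":[0,0,0],"translation":[0,0,-45],"jaw":10},{"angular":[0,0,1],"translation":[0,0,0],"jaw":10},{"angular":[0,0,1],"translation":[0,0,0],"jaw":10},{"angular":[0,0,1],"translation":[0,0,0],"jaw":10},{"angular":[0,0,1],"translation":[0,0,0],"jaw":10},{"angular":[0,0,1],"translation":[0,0,0],"jaw":10},{"angular":[0,0,1],"translation":[0,0,0],"jaw":10},{"angular":[0,0,1],"translation":[0,0,0],"jaw":10},{"angular":[0,0,1],"translation":[0,0,0],"jaw":10},{"angular":[0,0,0.36],"translation":[0,0,0],"jaw":10}]'; python3 -c "
from h import *
s=arm.observe();print(s['width'],s['gripper_force']);to(.609,-.1244,.145,-5.7)"
```

```text
time_s: 9.5
tcp_pos: [0.5676, -0.3804, 0.1496]
ee_rot: [0.0, 0.743, 0.67, 0.001]
ft_force: [0.3, 0.2, -0.0]
width: 0.177
gripper_force: 39.1
0.17650014984581427 39.14285480976105
shift [258.9  14.8   4.7] tcp [ 0.5676 -0.3804  0.1496] tilt [0.07 0.01] tooly -5.92 q7 0.86
turn z -0.0224356251135589
```

```bash
python3 -m creep '[{"angular":[0,0,0],"translation":[52,3,0],"jaw":10},{"angular":[0,0,0],"translation":[52,3,0],"jaw":10},{"angular":[0,0,0],"translation":[52,3,0],"jaw":10},{"angular":[0,0,0],"translation":[52,3,0],"jaw":10},{"angular":[0,0,0],"translation":[51,3,10],"jaw":10},{"angular":[0,0,0],"translation":[0,0,25],"jaw":10},{"angular":[0,0,0],"translation":[0,0,0],"jaw":10},{"angular":[0,0,0],"translation":[0,0,0],"jaw":10}]'; python3 - <<'E'
from h import *
P=pose(); c=arm.capture('wrist'); save(c,'w4.png'); 
to(.609,-.1244,.11,-5.7)
for x in arm.landmark_of('hole1',c): print(np.round(x['centre']),round(x['p'],2),at_z(c,x['centre'],.05,P).round(4))
for x in arm.landmark_of('pin1',c): print('pin',np.round(x['centre']),round(x['p'],2),at_z(c,x['centre'],P[0][2]-.033,P).round(4))
E
```

```text
time_s: 10.5
tcp_pos: [0.6083, -0.1256, 0.1146]
ee_rot: [0.001, 0.742, 0.67, 0.0]
ft_force: [0.6, -1.0, 0.4]
width: 0.175
gripper_force: 39.1
shift [1.4 0.5 4.7] tcp [ 0.6083 -0.1258  0.1147] tilt [ 0.09 -0.02] tooly -5.84 q7 0.57
turn z -0.014238425905898567
[284. 126.] 0.96 [ 0.6162 -0.0626  0.05  ]
[287. 220.] 0.89 [ 0.6125 -0.1211  0.05  ]
[286.  63.] 0.87 [ 0.6203 -0.0295  0.05  ]
[283. 178.] 0.73 [ 0.6127 -0.0937  0.05  ]
pin [276. 254.] 0.79 [ 0.605  -0.1287  0.0816]
```

View pics/w4.png

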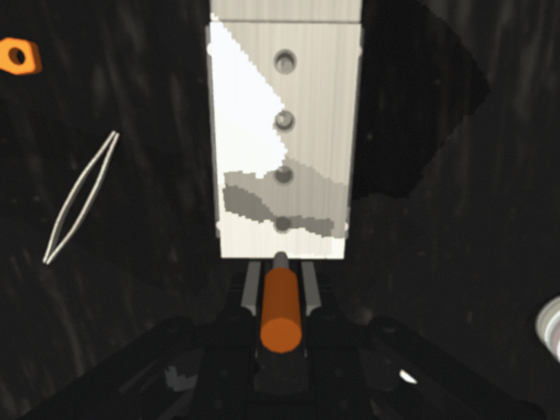

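The pin is held upright, with its tip at about (280,254). The holes lie at (283,224), (284,175), (284,120) and (285,62).

```bash
python3 - <<'E'
from h import *
from scipy.optimize import least_squares
P=pose(); c=arm.capture('wrist')
g=cv2.cvtColor(c['image'],cv2.COLOR_RGB2GRAY)
a=cv2.resize(c['image'][30:280,200:370],None,fx=2.4*1,fy=2.4,interpolation=cv2.INTER_CUBIC); 
b=cv2.resize(c['image'][200:280,240:330],None,fx=4.2,fy=4.2,interpolation=cv2.INTER_CUBIC)
o=np.zeros((600,800,3),np.uint8); o[:a.shape[0],:a.shape[1]]=a; o[:b.shape[0],410:410+b.shape[1]]=b
save({'image':o},'w4c.png')
for p in [(285,62),(284.5,120),(284,175),(283,224)]: print(at_z(c,p,.05,P).round(4))
for p in [(280.5,253),(280.5,256)]: print('tip',at_z(c,p,P[0][2]-.033,P).round(4),P[0])
# where would TCP axis point at tip height appear
print(proj(c,[P[0]-[0,0,.033]],P))
E
```

```text
[ 0.62   -0.0289  0.05  ]
[ 0.6168 -0.0595  0.05  ]
[ 0.6134 -0.0917  0.05  ]
[ 0.6097 -0.1232  0.05  ]
tip [ 0.6075 -0.1282  0.0814] [ 0.60829071 -0.12553981  0.11442821]
tip [ 0.6073 -0.13    0.0814] [ 0.60829071 -0.12553981  0.11442821]
[[281.39562207 248.48556291]]
```

View pics/w4c.png

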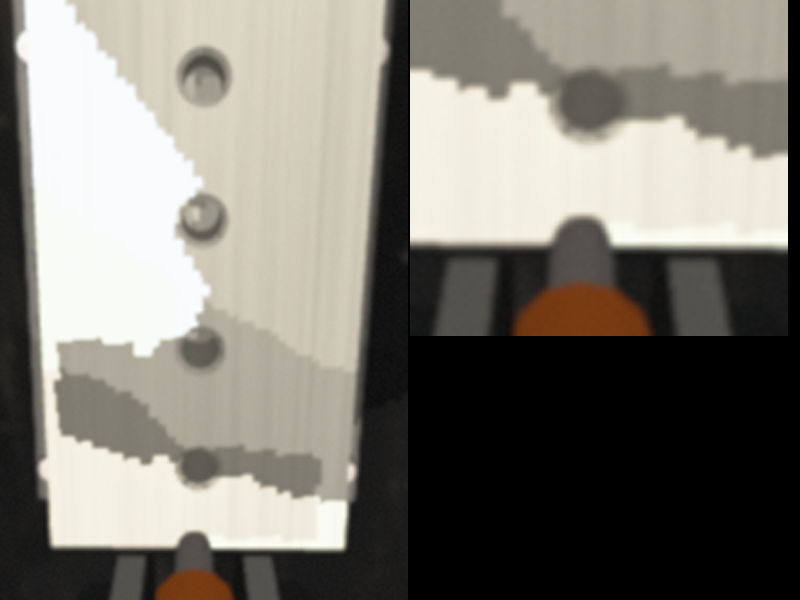

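```bash
python3 - <<'E'
from h import *
P=pose(); c=arm.capture('wrist')
hol=[at_z(c,p,.05,P) for p in [(282.8,224.3),(283.75,174.6),(284.6,120.8),(285,61.7)]]
hol=np.array(hol); m=hol.mean(0); u=np.polyfit([-.048,-.016,.016,.048],hol[:,0],1)[0],np.polyfit([-.048,-.016,.016,.048],hol[:,1],1)[0]
print(hol.round(4).tolist(),m,u)
z=P[0][2]-.033
tip=at_z(c,(281,257.6),z+.004,P); print('tip',tip,'rel tool',P[1].T@(tip-P[0])*1000)
print('need shift to hole1',P[1].T@(hol[0]-tip)*1000)
E
```

```text
[[0.6095, -0.1232, 0.05], [0.6132, -0.0911, 0.05], [0.6167, -0.0597, 0.05], [0.6199, -0.0285, 0.05]] [ 0.61482066 -0.07563333  0.05      ] (np.float64(0.10887917879553045), np.float64(0.9854629388429156))
tip [ 0.60764808 -0.12887792  0.08524752] rel tool [-3.57563746 -0.26716487 28.99957559]
need shift to hole1 [ 5.87713289  1.19520142 35.24929446]
```

```bash
python3 -m creep '[{"angular":[0,0,0],"translation":[5,1.2,0],"jaw":10},{"angular":[0,0,0],"translation":[0,0,20],"jaw":10},{"angular":[0,0,0],"translation":[0,0,7],"jaw":10},{"angular":[0,0,0],"translation":[0,0,0],"jaw":10},{"angular":[0,0,0],"translation":[0,0,0],"jaw":10}]'; python3 - <<'E'
from h import *
P=pose(); c=arm.capture('wrist'); print(P[0],arm.observe()['ft_force'])
b=cv2.resize(c['image'][180:280,220:340],None,fx=5,fy=5,interpolation=cv2.INTER_CUBIC); save({'image':b},'w5c.png')
print(proj(c,[P[0]-[0,0,.033]],P))
E
```

```text
time_s: 11.38
tcp_pos: [0.6097, -0.1199, 0.0863]
ee_rot: [0.0, 0.742, 0.671, -0.0]
ft_force: [-0.1, 0.6, -0.5]
width: 0.173
gripper_force: 39.1
[ 0.60967462 -0.11990491  0.08625563] [ 0.91821538  0.10881485 -0.32631255]
[[281.4925884  248.47587567]]
```

View pics/w5c.png

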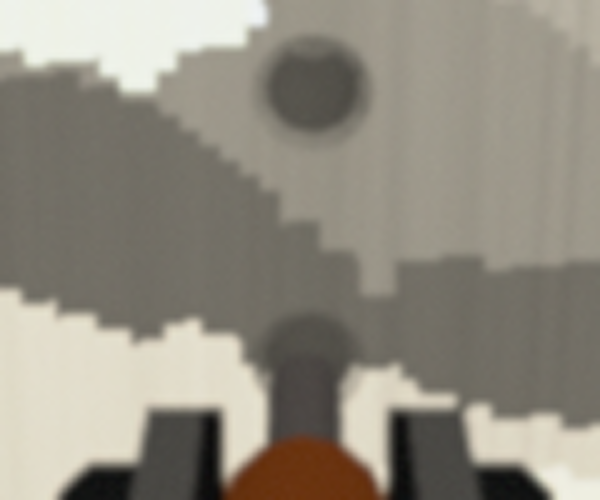

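The tip is just above hole 1: the hole's ring is centred at about crop (308,367), the tip edge at (305,355).

```bash
python3 - <<'E'
from h import *
P=pose(); c=arm.capture('wrist')
px=lambda x,y:(x/5+220-.4,y/5+180-.4)
z=P[0][2]-.033
tip=at_z(c,px(305,389),z+.004,P); h=at_z(c,px(308,366),.05,P); h2=at_z(c,px(313,91),.05,P)
print(tip,h,h2,P[1].T@(h-tip)*1000, 'tip rel',P[1].T@(tip-P[0])*1000)
E
```

```text
[ 0.60901364 -0.12327079  0.0574686 ] [ 0.60927812 -0.12413397  0.05      ] [ 0.61297794 -0.09189848  0.05      ] [-0.8309148   0.34713056  7.46887826] tip rel [-3.45542183 -0.4850493  29.0004657 ]
```

```bash
python3 -m creep '[{"angular":[0,0,0],"translation":[-0.7,0.3,0],"jaw":10},{"angular":[0,0,0],"translation":[0,0,3],"jaw":10},{"angular":[0,0,0],"translation":[0,0,3],"jaw":10},{"angular":[0,0,0],"translation":[0,0,3],"jaw":10},{"angular":[0,0,0],"translation":[0,0,3],"jaw":10},{"angular":[0,0,0],"translation":[0,0,0],"jaw":10}]'; python3 -c "
from h import *
s=arm.observe();print(s['ft_force'],s['ft_torque'])"
```

```text
time_s: 12.22
tcp_pos: [0.6098, -0.1203, 0.074]
ee_rot: [-0.0, 0.742, 0.671, -0.0]
ft_force: [0.8, -0.1, -0.5]
width: 0.173
gripper_force: 39.1
[ 0.7708171  -0.11510854 -0.49019739] [ 0.00445528  0.0382141  -0.01401322]
```

```bash
python3 -m creep '[{"angular":[0,0,0],"translation":[0,0,6],"jaw":10},{"angular":[0,0,0],"translation":[0,0,6],"jaw":10},{"angular":[0,0,0],"translation":[0,0,5],"jaw":10},{"angular":[0,0,0],"translation":[0,0,2],"jaw":10},{"angular":[0,0,0],"translation":[0,0,0],"jaw":10}]'; python3 -c "
from h import *
s=arm.observe();print(s['ft_force'],s['ft_torque'])"
```

```text
time_s: 12.85
tcp_pos: [0.6098, -0.1204, 0.0551]
ee_rot: [-0.0, 0.742, 0.671, -0.0]
ft_force: [0.2, -0.7, 0.0]
width: 0.174
gripper_force: 39.1
[ 0.1803     -0.65610438  0.00187925] [-0.03199372  0.03473347  0.01134879]
```

```bash
python3 -m creep '[{"angular":[0,0,0],"translation":[0,0,1.5],"jaw":10},{"angular":[0,0,0],"translation":[0,0,0],"jaw":10},{"angular":[0,0,0],"translation":[0,0,0],"jaw":40},{"angular":[0,0,0],"translation":[0,0,0],"jaw":40},{"angular":[0,0,0],"translation":[0,0,-20],"jaw":50},{"angular":[0,0,0],"translation":[0,0,-40],"jaw":60},{"angular":[0,0,0],"translation":[0,0,-50],"jaw":60},{"angular":[0,0,0],"translation":[0,0,0],"jaw":60}]'; python3 - <<'E'
from h import *
P=pose(); c=arm.capture('wrist'); save(c,'w6.png'); 
hsv=cv2.cvtColor(c['image'],cv2.COLOR_RGB2HSV)
m=cv2.inRange(hsv,(5,130,60),(32,255,255)); k,_,st,ce=cv2.connectedComponentsWithStats(m)
for i in range(1,k):
    if st[i,4]>40: print(ce[i].round(1),st[i],at_z(c,ce[i],.09,P).round(4))
top=arm.capture('top'); hsv=cv2.cvtColor(top['image'],cv2.COLOR_RGB2HSV)
k,_,st,ce=cv2.connectedComponentsWithStats(cv2.inRange(hsv,(8,130,120),(25,255,255)))
for i in range(1,k):
    if st[i,4]>8: print(ce[i].round(1),st[i,4],at_z(top,ce[i],.06).round(4))
to(.538,-.372,.15,77.3)
E
```

```text
time_s: 13.85
tcp_pos: [0.6118, -0.1213, 0.1687]
ee_rot: [0.003, 0.742, 0.671, 0.002]
ft_force: [0.6, 0.6, 0.3]
width: 0.705
gripper_force: 0.0
[42.9 68.9] [   0   53   81   32 1748] [ 0.4832 -0.0138  0.09  ]
[277.1 216. ] [267 198  21  37 630] [ 0.6098 -0.1183  0.09  ]
[199.8   0.9] 23 [1.0943 0.1018 0.06  ]
[412.9  81.8] 12 [ 0.8545 -0.4508  0.06  ]
[391.  204.2] 24 [ 0.5352 -0.371   0.06  ]
[388.5 217.9] 26 [ 0.5018 -0.363   0.06  ]
[386.2 231.6] 22 [ 0.4686 -0.3554  0.06  ]
[240.7 254.3] 220 [ 0.4209 -0.0054  0.06  ]
shift [-257.9  -46.7   14.9] tcp [ 0.6101 -0.1201  0.1651] tilt [0.11 0.01] tooly -5.73 q7 0.52
turn z -8.3025916160414
```

```bash
python3 -m creep '[{"angular":[0,0,0],"translation":[-52,-9.3,2],"jaw":60},{"angular":[0,0,0],"translation":[-52,-9.3,2],"jaw":60},{"angular":[0,0,0],"translation":[-52,-9.3,2],"jaw":60},{"angular":[0,0,0],"translation":[-52,-9.3,2],"jaw":60},{"angular":[0,0,0],"translation":[-51,-9.3,2],"jaw":60},{"angular":[0,0,-1],"translation":[0,0,0],"jaw":60},{"angular":[0,0,-1],"translation":[0,0,0],"jaw":60},{"angular":[0,0,-1],"translation":[0,0,0],"jaw":60},{"angular":[0,0,-1],"translation":[0,0,0],"jaw":60},{"angular":[0,0,-1],"translation":[0,0,0],"jaw":60},{"angular":[0,0,-1],"translation":[0,0,0],"jaw":60},{"angular":[0,0,-1],"translation":[0,0,0],"jaw":60}]'
python3 -m creep '[{"angular":[0,0,-1],"translation":[0,0,0],"jaw":60},{"angular":[0,0,-0.3],"translation":[0,0,0],"jaw":60},{"angular":[0,0,0],"translation":[0,0,0],"jaw":60},{"angular":[0,0,0],"translation":[0,0,0],"jaw":60}]'
python3 - <<'E'
from h import *
P=pose(); c=arm.capture('wrist')
hsv=cv2.cvtColor(c['image'],cv2.COLOR_RGB2HSV)
m=cv2.inRange(hsv,(18,140,180),(32,255,255)); k,_,st,ce=cv2.connectedComponentsWithStats(m)
for i in range(1,k):
    if st[i,4]>30: print(ce[i].round(1),st[i],at_z(c,ce[i],.074,P).round(4))
to(.537,-.3725,.039,77.3)
E
```

```text
time_s: 15.45
tcp_pos: [0.5371, -0.3729, 0.1527]
ee_rot: [-0.001, 0.22, 0.975, 0.0]
ft_force: [-1.1, 0.3, -0.3]
width: 0.702
gripper_force: 0.0
time_s: 15.95
tcp_pos: [0.5374, -0.3732, 0.1532]
ee_rot: [-0.0, 0.112, 0.994, 0.0]
ft_force: [0.1, -0.5, -0.4]
width: 0.704
gripper_force: 0.0
[282.6 116.1] [270 103  24  25 376] [ 0.4704 -0.3572  0.074 ]
[281.4 168.6] [271 158  22  22 398] [ 0.5022 -0.365   0.074 ]
[281.5 218. ] [271 208  22  21 334] [ 0.5353 -0.3724  0.074 ]
shift [  0.6   0.5 114.4] tcp [ 0.5375 -0.3732  0.1534] tilt [-0.04  0.02] tooly 77.2 q7 1.98
turn z -0.009951493596931016
```

```bash
python3 -m creep '[{"angular":[0,0,0],"translation":[0,0.5,45],"jaw":60},{"angular":[0,0,0],"translation":[0,0,45],"jaw":50},{"angular":[0,0,0],"translation":[0,0,24],"jaw":30},{"angular":[0,0,0],"translation":[0,0,0],"jaw":10},{"angular":[0,0,0],"translation":[0,0,0],"jaw":10},{"angular":[0,0,0],"translation":[0,0,0],"jaw":10},{"angular":[0,0,0],"translation":[0,0,0],"jaw":10},{"angular":[0,0,0],"translation":[0,0,0],"jaw":10},{"angular":[0,0,0],"translation":[0,0,-20],"jaw":10},{"angular":[0,0,0],"translation":[0,0,-45],"jaw":10},{"angular":[0,0,0],"translation":[0,0,-45],"jaw":10}]' 40
python3 -m creep '[{"angular":[0,0,1],"translation":[0,0,0],"jaw":10},{"angular":[0,0,1],"translation":[0,0,0],"jaw":10},{"angular":[0,0,1],"translation":[0,0,0],"jaw":10},{"angular":[0,0,1],"translation":[0,0,0],"jaw":10},{"angular":[0,0,1],"translation":[0,0,0],"jaw":10},{"angular":[0,0,1],"translation":[0,0,0],"jaw":10},{"angular":[0,0,1],"translation":[0,0,0],"jaw":10},{"angular":[0,0,1],"translation":[0,0,0],"jaw":10},{"angular":[0,0,0.3],"translation":[0,0,0],"jaw":10},{"angular":[0,0,0],"translation":[0,0,0],"jaw":10}]'
python3 -c "
from h import *
to(.612,-.092,.09,-5.7)"
```

```text
time_s: 17.38
tcp_pos: [0.5383, -0.3731, 0.1524]
ee_rot: [0.001, 0.111, 0.994, -0.0]
ft_force: [0.2, 0.5, -0.4]
width: 0.176
gripper_force: 39.0
time_s: 18.62
tcp_pos: [0.5387, -0.3728, 0.151]
ee_rot: [0.001, 0.741, 0.671, 0.001]
ft_force: [0.0, 0.7, -1.2]
width: 0.176
gripper_force: 39.1
shift [286.6  45.1  61.1] tcp [ 0.5387 -0.3728  0.151 ] tilt [ 0.11 -0.02] tooly -5.68 q7 0.9
turn z 0.002480946784511673
```

```bash
python3 -m creep '[{"angular":[0,0,0],"translation":[57,9,0],"jaw":10},{"angular":[0,0,0],"translation":[57,9,0],"jaw":10},{"angular":[0,0,0],"translation":[57,9,0],"jaw":10},{"angular":[0,0,0],"translation":[57,9,0],"jaw":10},{"angular":[0,0,0],"translation":[58,9,0],"jaw":10},{"angular":[0,0,0],"translation":[0,0,0],"jaw":10},{"angular":[0,0,0],"translation":[0,0,35],"jaw":10},{"angular":[0,0,0],"translation":[0,0,27],"jaw":10},{"angular":[0,0,0],"translation":[0,0,0],"jaw":10},{"angular":[0,0,0],"translation":[0,0,0],"jaw":10}]'; cat > look.py <<'E'
from h import *; import sys
P=pose(); c=arm.capture('wrist'); print(P[0],arm.observe()['ft_force'].round(1))
b=cv2.resize(c['image'][180:280,220:340],None,fx=5,fy=5,interpolation=cv2.INTER_CUBIC); save({'image':b},sys.argv[1])
z=P[0][2]-.033
print('tcp tip in crop',((proj(c,[P[0]-[0,0,.033]],P)-[219.6,179.6])*5).round(1))
E
python3 look.py w7c.png
```

```text
time_s: 19.88
tcp_pos: [0.6118, -0.0937, 0.089]
ee_rot: [0.001, 0.742, 0.671, 0.0]
ft_force: [0.4, -0.2, -0.4]
width: 0.177
gripper_force: 39.1
[ 0.61177027 -0.09374532  0.08902081] [ 0.3  1.  -0.4]
tcp tip in crop [[309.  344.4]]
```

View pics/w7c.png

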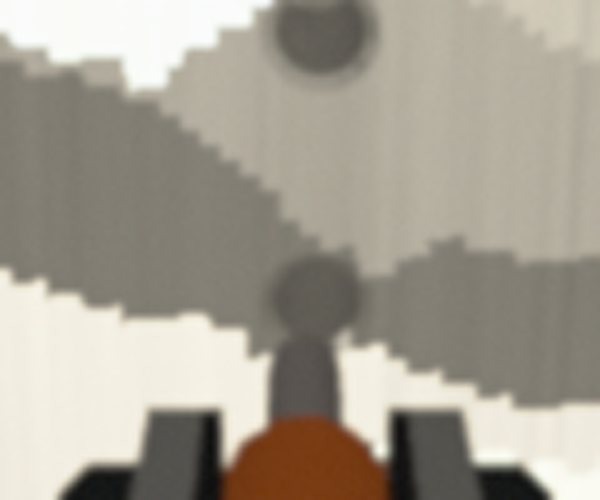

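```bash
cat > fit.py <<'E'
from h import *; import sys
tx,ty,hx,hy=map(float,sys.argv[1:])
P=pose(); c=arm.capture('wrist')
px=lambda x,y:(x/5+220-.4,y/5+180-.4)
tip=at_z(c,px(tx,ty+34),P[0][2]-.029,P); h=at_z(c,px(hx,hy),.05,P)
print('tip',tip,'hole',h,'shift',(P[1].T@(h-tip)*1000).round(2),'tip rel',(P[1].T@(tip-P[0])*1000).round(2))
E
python3 fit.py 305 334 316 303
```

```text
tip [ 0.61139528 -0.09445453  0.06020635] hole [ 0.61297864 -0.09139721  0.05      ] shift [ 3.2   1.25 10.21] tip rel [-0.94 -0.49 29.  ]
```

```bash
python3 -m creep '[{"angular":[0,0,0],"translation":[3,1.1,0],"jaw":10},{"angular":[0,0,0],"translation":[0,0,3],"jaw":10},{"angular":[0,0,0],"translation":[0,0,3],"jaw":10},{"angular":[0,0,0],"translation":[0,0,3],"jaw":10},{"angular":[0,0,0],"translation":[0,0,4],"jaw":10},{"angular":[0,0,0],"translation":[0,0,3],"jaw":10},{"angular":[0,0,0],"translation":[0,0,0],"jaw":10}]'; python3 -c "
from h import *
s=arm.observe();print(s['ft_force'],s['ft_torque'])"
```

```text
time_s: 20.85
tcp_pos: [0.6127, -0.0903, 0.0715]
ee_rot: [0.0, 0.742, 0.671, -0.0]
ft_force: [1.2, -0.4, -1.4]
width: 0.174
gripper_force: 39.1
[ 1.20556777 -0.38102211 -1.43998684] [-2.78999451e-01 -2.79516971e-01 -1.88740109e-04]
```

```bash
python3 -m creep '[{"angular":[0,0,0],"translation":[0,0,6],"jaw":10},{"angular":[0,0,0],"translation":[0,0,6],"jaw":10},{"angular":[0,0,0],"translation":[0,0,5],"jaw":10},{"angular":[0,0,0],"translation":[0,0,1],"jaw":10},{"angular":[0,0,0],"translation":[0,0,0],"jaw":10}]'; python3 -c "
from h import *
s=arm.observe();print(s['ft_force'],s['ft_torque'])"
```

```text
time_s: 21.48
tcp_pos: [0.6128, -0.0903, 0.0537]
ee_rot: [0.0, 0.742, 0.671, -0.0]
ft_force: [1.1, -3.4, -1.9]
width: 0.172
gripper_force: 39.0
[ 1.14395184 -3.38409316 -1.88238254] [-0.71122865 -0.55218565 -0.02774322]
```

```bash
python3 -m creep '[{"angular":[0,0,0],"translation":[0,0,1],"jaw":10},{"angular":[0,0,0],"translation":[0,0,0],"jaw":40},{"angular":[0,0,0],"translation":[0,0,0],"jaw":40},{"angular":[0,0,0],"translation":[0,0,-20],"jaw":50},{"angular":[0,0,0],"translation":[0,0,-40],"jaw":60},{"angular":[0,0,0],"translation":[0,0,-40],"jaw":60},{"angular":[0,0,0],"translation":[0,0,0],"jaw":60},{"angular":[0,0,0],"translation":[0,0,0],"jaw":60}]'; python3 - <<'E'
from h import *
top=arm.capture('top'); hsv=cv2.cvtColor(top['image'],cv2.COLOR_RGB2HSV)
k,_,st,ce=cv2.connectedComponentsWithStats(cv2.inRange(hsv,(8,130,120),(25,255,255)))
for i in range(1,k):
    if st[i,4]>8: print(ce[i].round(1),st[i,4],at_z(top,ce[i],.06).round(4))
to(.504,-.3655,.15,77.3)
E
```

```text
time_s: 22.48
tcp_pos: [0.6125, -0.0895, 0.1533]
ee_rot: [-0.0, 0.742, 0.671, 0.0]
ft_force: [-0.2, 0.4, -0.6]
width: 0.702
gripper_force: 0.0
[199.8   0.9] 23 [1.0943 0.1018 0.06  ]
[411.9  81.6] 9 [ 0.8553 -0.4482  0.06  ]
[288.6 175.4] 21 [ 0.6107 -0.1233  0.06  ]
[402.1 221. ] 26 [ 0.4935 -0.396   0.06  ]
[399.5 234.8] 26 [ 0.4603 -0.3874  0.06  ]
[240.7 254.2] 216 [ 0.4211 -0.0054  0.06  ]
shift [-285.4  -80.1    2.6] tcp [ 0.6122 -0.0895  0.1527] tilt [-0.04  0.03] tooly -5.72 q7 0.49
turn z -8.302320743298162
```

```bash
python3 -c "
from h import *
to(.496,-.398,.15,76.5)"
```

```text
shift [-318.6  -84.8    2.6] tcp [ 0.6122 -0.0895  0.1527] tilt [-0.04  0.03] tooly -5.72 q7 0.49
turn z -8.222320743298164
```

```bash
python3 -m creep '[{"angular":[0,0,0],"translation":[-53,-14,0],"jaw":60},{"angular":[0,0,0],"translation":[-53,-14,0],"jaw":60},{"angular":[0,0,0],"translation":[-53,-14,0],"jaw":60},{"angular":[0,0,0],"translation":[-53,-14,0],"jaw":60},{"angular":[0,0,0],"translation":[-53,-14,0],"jaw":60},{"angular":[0,0,0],"translation":[-53,-14,0],"jaw":60},{"angular":[0,0,-1],"translation":[0,0,0],"jaw":60},{"angular":[0,0,-1],"translation":[0,0,0],"jaw":60},{"angular":[0,0,-1],"translation":[0,0,0],"jaw":60},{"angular":[0,0,-1],"translation":[0,0,0],"jaw":60},{"angular":[0,0,-1],"translation":[0,0,0],"jaw":60},{"angular":[0,0,-1],"translation":[0,0,0],"jaw":60}]'
python3 -m creep '[{"angular":[0,0,-1],"translation":[0,0,0],"jaw":60},{"angular":[0,0,-1],"translation":[0,0,0],"jaw":60},{"angular":[0,0,-0.2],"translation":[0,0,0],"jaw":60},{"angular":[0,0,0],"translation":[0,0,0],"jaw":60},{"angular":[0,0,0],"translation":[0,0,0],"jaw":60}]'
cat > pins.py <<'E'
from h import *
P=pose(); c=arm.capture('wrist')
hsv=cv2.cvtColor(c['image'],cv2.COLOR_RGB2HSV)
m=cv2.inRange(hsv,(18,140,180),(32,255,255)); k,_,st,ce=cv2.connectedComponentsWithStats(m)
for i in range(1,k):
    if st[i,4]>30:
        w=at_z(c,ce[i],.074,P); print(ce[i].round(1),st[i],w.round(4),'rel tool',(P[1].T@(w-P[0])*1000).round(1))
to(*P[0],76.5)
E
python3 pins.py
```

```text
time_s: 24.02
tcp_pos: [0.4966, -0.3975, 0.1517]
ee_rot: [-0.001, 0.304, 0.953, 0.0]
ft_force: [-0.3, -0.2, -0.0]
width: 0.705
gripper_force: 0.0
time_s: 24.65
tcp_pos: [0.4972, -0.3978, 0.1525]
ee_rot: [-0.0, 0.121, 0.993, 0.0]
ft_force: [-0.9, 0.8, 0.7]
width: 0.704
gripper_force: 0.0
[284.9 163.7] [272 155  21  23  77] [ 0.4595 -0.386   0.074 ] rel tool [39.4  2.4 78.5]
[281.9 208.5] [272 206  20   9  49] [ 0.4884 -0.3951  0.074 ] rel tool [ 9.1  0.5 78.5]
shift [0.  0.  0.1] tcp [ 0.4972 -0.3978  0.1526] tilt [-0.02  0.01] tooly 76.17 q7 2.03
turn z -0.0332600631789461
```

```bash
python3 -m creep '[{"angular":[0,0,0],"translation":[0,0,45],"jaw":60},{"angular":[0,0,0],"translation":[0,0,45],"jaw":50},{"angular":[0,0,0],"translation":[0,0,23.5],"jaw":30},{"angular":[0,0,0],"translation":[0,0,0],"jaw":10},{"angular":[0,0,0],"translation":[0,0,0],"jaw":10},{"angular":[0,0,0],"translation":[0,0,0],"jaw":10},{"angular":[0,0,0],"translation":[0,0,0],"jaw":10},{"angular":[0,0,0],"translation":[0,0,0],"jaw":10},{"angular":[0,0,0],"translation":[0,0,-20],"jaw":10},{"angular":[0,0,0],"translation":[0,0,-45],"jaw":10},{"angular":[0,0,0],"translation":[0,0,-45],"jaw":10}]' 40
python3 -m creep '[{"angular":[0,0,1],"translation":[0,0,0],"jaw":10},{"angular":[0,0,1],"translation":[0,0,0],"jaw":10},{"angular":[0,0,1],"translation":[0,0,0],"jaw":10},{"angular":[0,0,1],"translation":[0,0,0],"jaw":10},{"angular":[0,0,1],"translation":[0,0,0],"jaw":10},{"angular":[0,0,1],"translation":[0,0,0],"jaw":10},{"angular":[0,0,1],"translation":[0,0,0],"jaw":10},{"angular":[0,0,1],"translation":[0,0,0],"jaw":10},{"angular":[0,0,0.2],"translation":[0,0,0],"jaw":10},{"angular":[0,0,0],"translation":[0,0,0],"jaw":10}]'
python3 -c "
from h import *
to(.616,-.0595,.089,-5.7)"
```

```text
time_s: 26.08
tcp_pos: [0.4974, -0.3981, 0.1518]
ee_rot: [0.0, 0.12, 0.993, -0.0]
ft_force: [-0.2, -0.6, -0.2]
width: 0.173
gripper_force: 39.0
time_s: 27.32
tcp_pos: [0.4976, -0.3978, 0.15]
ee_rot: [0.0, 0.741, 0.672, 0.0]
ft_force: [0.5, 0.1, -0.6]
width: 0.177
gripper_force: 39.1
shift [348.2  85.   61. ] tcp [ 0.4976 -0.3978  0.15  ] tilt [ 0.05 -0.01] tooly -5.56 q7 0.98
turn z 0.01411529705655994
```

```bash
python3 -m creep '[{"angular":[0,0,0],"translation":[58,14,0],"jaw":10},{"angular":[0,0,0],"translation":[58,14,0],"jaw":10},{"angular":[0,0,0],"translation":[58,14,0],"jaw":10},{"angular":[0,0,0],"translation":[58,14,0],"jaw":10},{"angular":[0,0,0],"translation":[58,14,0],"jaw":10},{"angular":[0,0,0],"translation":[58,15,0],"jaw":10},{"angular":[0,0,0],"translation":[0,0,0],"jaw":10},{"angular":[0,0,0],"translation":[0,0,35],"jaw":10},{"angular":[0,0,0],"translation":[0,0,26],"jaw":10},{"angular":[0,0,0],"translation":[0,0,0],"jaw":10},{"angular":[0,0,0],"translation":[0,0,0],"jaw":10}]'; 
python3 look.py w8c.png
```

```text
time_s: 28.7
tcp_pos: [0.617, -0.0611, 0.0893]
ee_rot: [0.0, 0.742, 0.671, 0.0]
ft_force: [0.6, 0.3, -0.5]
width: 0.173
gripper_force: 39.1
[ 0.61696507 -0.0611488   0.08933257] [ 0.1 -0.9 -0.1]
tcp tip in crop [[309.1 344.4]]
```

View pics/w8c.png

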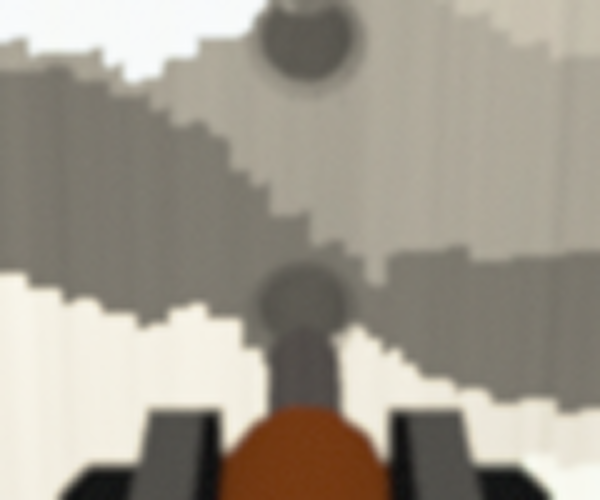

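Hole 3 is centred at about (303,311), and the tip edge is at (305,326).

```bash
python3 fit.py 305 326 303 311
```

```text
tip [ 0.61675292 -0.06096174  0.0605455 ] hole [ 0.61666065 -0.05983842  0.05      ] shift [ 1.11 -0.22 10.55] tip rel [ 2.0e-02 -4.9e-01  2.9e+01]
```

```bash
python3 -m creep '[{"angular":[0,0,0],"translation":[1.2,-0.5,0],"jaw":10},{"angular":[0,0,0],"translation":[0,0,3],"jaw":10},{"angular":[0,0,0],"translation":[0,0,3],"jaw":10},{"angular":[0,0,0],"translation":[0,0,3],"jaw":10},{"angular":[0,0,0],"translation":[0,0,4],"jaw":10},{"angular":[0,0,0],"translation":[0,0,3],"jaw":10},{"angular":[0,0,0],"translation":[0,0,0],"jaw":10}]'; python3 -c "
from h import *
s=arm.observe();print(s['ft_force'],s['ft_torque'])"
```

```text
time_s: 29.68
tcp_pos: [0.6163, -0.0594, 0.072]
ee_rot: [0.0, 0.742, 0.671, -0.0]
ft_force: [1.6, -1.4, -2.0]
width: 0.175
gripper_force: 39.0
[ 1.61256571 -1.36282335 -2.01163712] [-0.58874892 -0.28796374  0.02890432]
```

```bash
python3 -m creep '[{"angular":[0,0,0],"translation":[0,0,6],"jaw":10},{"angular":[0,0,0],"translation":[0,0,6],"jaw":10},{"angular":[0,0,0],"translation":[0,0,5],"jaw":10},{"angular":[0,0,0],"translation":[0,0,1.5],"jaw":10},{"angular":[0,0,0],"translation":[0,0,0],"jaw":10},{"angular":[0,0,0],"translation":[0,0,0],"jaw":40},{"angular":[0,0,0],"translation":[0,0,0],"jaw":40},{"angular":[0,0,0],"translation":[0,0,-20],"jaw":50},{"angular":[0,0,0],"translation":[0,0,-40],"jaw":60},{"angular":[0,0,0],"translation":[0,0,-40],"jaw":60},{"angular":[0,0,0],"translation":[0,0,0],"jaw":60}]'; python3 - <<'E'
from h import *
top=arm.capture('top'); hsv=cv2.cvtColor(top['image'],cv2.COLOR_RGB2HSV)
k,_,st,ce=cv2.connectedComponentsWithStats(cv2.inRange(hsv,(8,130,120),(25,255,255)))
for i in range(1,k):
    if st[i,4]>8: print(ce[i].round(1),st[i,4],at_z(top,ce[i],.06).round(4))
to(.464,-.3895,.15,76.2)
E
```

```text
time_s: 31.05
tcp_pos: [0.6178, -0.0592, 0.1579]
ee_rot: [0.002, 0.742, 0.671, 0.002]
ft_force: [-0.1, 0.5, -0.3]
width: 0.701
gripper_force: 0.0
[200.   1.] 24 [1.094  0.1012 0.06  ]
[275.3 174.4] 19 [ 0.6138 -0.0909  0.06  ]
[288.6 175.4] 21 [ 0.6107 -0.1233  0.06  ]
[399.6 234.7] 25 [ 0.4605 -0.3876  0.06  ]
[240.7 254.3] 218 [ 0.4209 -0.0055  0.06  ]
shift [-344.4 -119.2    5.5] tcp [ 0.6169 -0.0587  0.1562] tilt [0.18 0.03] tooly -5.72 q7 0.45
turn z -8.192032519173278
```

```bash
python3 -m creep '[{"angular":[0,0,0],"translation":[-57,-20,1],"jaw":60},{"angular":[0,0,0],"translation":[-57,-20,1],"jaw":60},{"angular":[0,0,0],"translation":[-57,-20,1],"jaw":60},{"angular":[0,0,0],"translation":[-57,-20,1],"jaw":60},{"angular":[0,0,0],"translation":[-57,-20,1],"jaw":60},{"angular":[0,0,0],"translation":[-58,-19,0],"jaw":60},{"angular":[0,0,-1],"translation":[0,0,0],"jaw":60},{"angular":[0,0,-1],"translation":[0,0,0],"jaw":60},{"angular":[0,0,-1],"translation":[0,0,0],"jaw":60},{"angular":[0,0,-1],"translation":[0,0,0],"jaw":60},{"angular":[0,0,-1],"translation":[0,0,0],"jaw":60},{"angular":[0,0,-1],"translation":[0,0,0],"jaw":60}]'
python3 -m creep '[{"angular":[0,0,-1],"translation":[0,0,0],"jaw":60},{"angular":[0,0,-1],"translation":[0,0,0],"jaw":60},{"angular":[0,0,-0.2],"translation":[0,0,0],"jaw":60},{"angular":[0,0,0],"translation":[0,0,0],"jaw":60},{"angular":[0,0,0],"translation":[0,0,0],"jaw":60}]'
python3 pins.py; python3 -c "
from h import *
to(.464,-.3895,.039)"
```

```text
time_s: 32.6
tcp_pos: [0.463, -0.3878, 0.1483]
ee_rot: [-0.001, 0.304, 0.953, 0.0]
ft_force: [0.5, 0.1, -0.6]
width: 0.701
gripper_force: 0.0
time_s: 33.22
tcp_pos: [0.4634, -0.3882, 0.1486]
ee_rot: [-0.0, 0.121, 0.993, 0.0]
ft_force: [-0.8, 0.1, -0.5]
width: 0.7
gripper_force: 0.0
[279.3 211.6] [270 209  20   9  43] [ 0.4551 -0.3874  0.074 ] rel tool [ 8.3 -1.3 74.6]
shift [ 0.1 -0.1  0.1] tcp [ 0.4635 -0.3882  0.1487] tilt [-0.01  0.01] tooly 76.16 q7 2.05
turn z -0.03365501133243498
shift [ -0.8  -1.2 109.7] tcp [ 0.4635 -0.3882  0.1487] tilt [-0.01  0.01] tooly 76.16 q7 2.05
```

```bash
python3 -m creep '[{"angular":[0,0,0],"translation":[-0.5,-1.2,45],"jaw":60},{"angular":[0,0,0],"translation":[0,0,45],"jaw":50},{"angular":[0,0,0],"translation":[0,0,19.7],"jaw":30},{"angular":[0,0,0],"translation":[0,0,0],"jaw":10},{"angular":[0,0,0],"translation":[0,0,0],"jaw":10},{"angular":[0,0,0],"translation":[0,0,0],"jaw":10},{"angular":[0,0,0],"translation":[0,0,0],"jaw":10},{"angular":[0,0,0],"translation":[0,0,0],"jaw":10},{"angular":[0,0,0],"translation":[0,0,-20],"jaw":10},{"angular":[0,0,0],"translation":[0,0,-45],"jaw":10},{"angular":[0,0,0],"translation":[0,0,-45],"jaw":10}]' 40
python3 -m creep '[{"angular":[0,0,1],"translation":[0,0,0],"jaw":10},{"angular":[0,0,1],"translation":[0,0,0],"jaw":10},{"angular":[0,0,1],"translation":[0,0,0],"jaw":10},{"angular":[0,0,1],"translation":[0,0,0],"jaw":10},{"angular":[0,0,1],"translation":[0,0,0],"jaw":10},{"angular":[0,0,1],"translation":[0,0,0],"jaw":10},{"angular":[0,0,1],"translation":[0,0,0],"jaw":10},{"angular":[0,0,1],"translation":[0,0,0],"jaw":10},{"angular":[0,0,0.2],"translation":[0,0,0],"jaw":10},{"angular":[0,0,0],"translation":[0,0,0],"jaw":10}]'
python3 -c "
from h import *
to(.6195,-.0278,.089,-5.7)"
```

```text
time_s: 34.65
tcp_pos: [0.4634, -0.3895, 0.1502]
ee_rot: [-0.0, 0.12, 0.993, 0.0]
ft_force: [1.1, 0.6, 0.0]
width: 0.174
gripper_force: 39.0
time_s: 35.9
tcp_pos: [0.4638, -0.3895, 0.1491]
ee_rot: [-0.0, 0.741, 0.672, -0.0]
ft_force: [-0.4, 1.1, -1.1]
width: 0.171
gripper_force: 39.1
shift [375.1 119.9  60.1] tcp [ 0.4638 -0.3895  0.1491] tilt [-0. -0.] tooly -5.57 q7 1.01
turn z 0.013306778100088934
```

```bash
python3 -m creep '[{"angular":[0,0,0],"translation":[53,17,0],"jaw":10},{"angular":[0,0,0],"translation":[53,17,0],"jaw":10},{"angular":[0,0,0],"translation":[53,17,0],"jaw":10},{"angular":[0,0,0],"translation":[54,17,0],"jaw":10},{"angular":[0,0,0],"translation":[54,17,0],"jaw":10},{"angular":[0,0,0],"translation":[54,17,0],"jaw":10},{"angular":[0,0,0],"translation":[53,17,0],"jaw":10},{"angular":[0,0,0],"translation":[0,0,0],"jaw":10},{"angular":[0,0,0],"translation":[0,0,35],"jaw":10},{"angular":[0,0,0],"translation":[0,0,25],"jaw":10},{"angular":[0,0,0],"translation":[0,0,0],"jaw":10},{"angular":[0,0,0],"translation":[0,0,0],"jaw":10}]'; 
python3 look.py w9c.png
```

```text
time_s: 37.4
tcp_pos: [0.6198, -0.0305, 0.09]
ee_rot: [0.0, 0.742, 0.671, 0.0]
ft_force: [1.0, -0.6, -1.1]
width: 0.174
gripper_force: 39.1
[ 0.6198031  -0.03046065  0.09001699] [-0.9 -0.3 -0. ]
tcp tip in crop [[309.2 344.4]]
```

View pics/w9c.png

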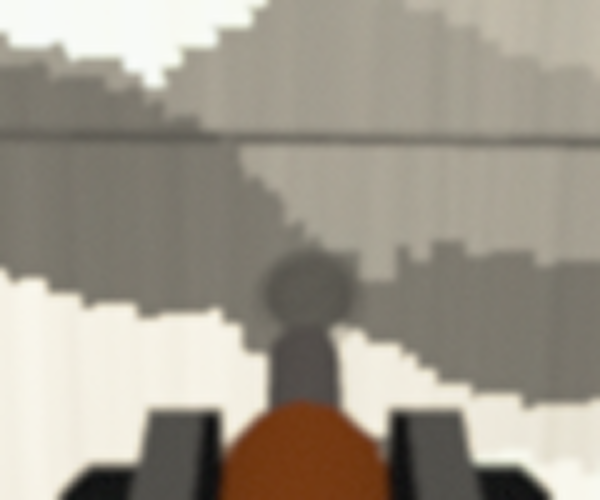

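```bash
python3 fit.py 305 322 309 296
```

```text
tip [ 0.61965762 -0.02968756  0.06125819] hole [ 0.6203505  -0.02756811  0.05      ] shift [ 2.18  0.46 11.26] tip rel [ 0.49 -0.49 29.  ]
```

```bash
python3 -m creep '[{"angular":[0,0,0],"translation":[2.2,0,0],"jaw":10},{"angular":[0,0,0],"translation":[0,0,3],"jaw":10},{"angular":[0,0,0],"translation":[0,0,3],"jaw":10},{"angular":[0,0,0],"translation":[0,0,4],"jaw":10},{"angular":[0,0,0],"translation":[0,0,4],"jaw":10},{"angular":[0,0,0],"translation":[0,0,3],"jaw":10},{"angular":[0,0,0],"translation":[0,0,0],"jaw":10}]'; python3 -c "
from h import *
s=arm.observe();print(s['ft_force'],s['ft_torque'])"
```

```text
time_s: 38.38
tcp_pos: [0.6199, -0.0277, 0.0718]
ee_rot: [0.0, 0.742, 0.671, -0.0]
ft_force: [1.5, -1.5, -2.6]
width: 0.175
gripper_force: 39.0
[ 1.49570394 -1.46118943 -2.62664827] [-0.54523358 -0.41277476  0.02058525]
```

```bash
python3 -m creep '[{"angular":[0,0,0],"translation":[0,0,6],"jaw":10},{"angular":[0,0,0],"translation":[0,0,6],"jaw":10},{"angular":[0,0,0],"translation":[0,0,5],"jaw":10},{"angular":[0,0,0],"translation":[0,0,1.5],"jaw":10},{"angular":[0,0,0],"translation":[0,0,0],"jaw":10},{"angular":[0,0,0],"translation":[0,0,0],"jaw":40},{"angular":[0,0,0],"translation":[0,0,0],"jaw":40},{"angular":[0,0,0],"translation":[0,0,-20],"jaw":50},{"angular":[0,0,0],"translation":[0,0,-50],"jaw":60},{"angular":[0,0,0],"translation":[0,0,-60],"jaw":60},{"angular":[0,0,0],"translation":[0,0,-60],"jaw":60},{"angular":[0,0,0],"translation":[0,0,0],"jaw":60}]'; python3 - <<'E'
from h import *
P=pose(); c=arm.capture('wrist'); save(c,'w10.png'); 
hsv=cv2.cvtColor(c['image'],cv2.COLOR_RGB2HSV)
m=cv2.inRange(hsv,(5,130,60),(32,255,255)); k,lab,st,ce=cv2.connectedComponentsWithStats(m)
for i in range(1,k):
    if st[i,4]>40:
        v,u=np.where(lab==i); d=c['depth'][v,u]; zs=[]
        for a,b,dd in zip(u,v,d):
            if dd>0:
                o,r=ray(c,(a,b),P); zs.append(o+r*dd)
        zs=np.array(zs); hi=zs[zs[:,2]>np.percentile(zs[:,2],60)]
        print(ce[i].round(0),st[i,4],'zmax',np.percentile(zs[:,2],[5,50,95]).round(4),hi.mean(0).round(4))
to(.52,.05,.24,84)
E
```

```text
time_s: 39.88
tcp_pos: [0.6216, -0.0279, 0.2495]
ee_rot: [0.002, 0.742, 0.671, 0.003]
ft_force: [0.2, 0.1, -0.3]
width: 0.7
gripper_force: 0.0
[102. 165.] 993 zmax [-0.0012  0.0068  0.0084] [ 0.4258 -0.0029  0.0078]
[278. 185.] 310 zmax [0.063  0.089  0.0904] [ 0.6196 -0.0272  0.0899]
[277. 217.] 328 zmax [0.0588 0.0885 0.0902] [ 0.6165 -0.059   0.0897]
[277. 263.] 750 zmax [0.0129 0.0856 0.0902] [ 0.6111 -0.1067  0.0895]
shift [  66.8 -107.7    6.5] tcp [ 0.6204 -0.0272  0.2469] tilt [0.26 0.06] tooly -5.73 q7 0.33
turn z -8.972886781346512
```

```bash
python3 - <<'E'
from h import *
sc=arm.capture('scene'); b=cv2.resize(sc['image'][120:280,190:350],None,fx=3.7,fy=3.7,interpolation=cv2.INTER_CUBIC); save({'image':b},'s2.png')
E
```

```text
(no output)
```

View pics/s2.png

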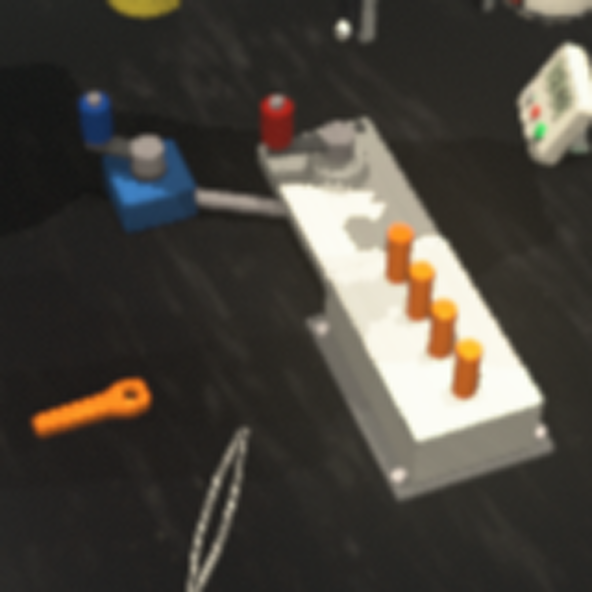

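All four pins stand fully down, their tops 90 mm up. Next are the hub heights and crank angles.

```bash
python3 -m creep '[{"angular":[0,0,0],"translation":[57,-20,0],"jaw":60},{"angular":[0,0,0],"translation":[30,-30,0],"jaw":60},{"angular":[0,0,0],"translation":[0,0,0],"jaw":60},{"angular":[0,0,0],"translation":[0,0,0],"jaw":60}]';  python3 - <<'E'
from h import *
P=pose(); c=arm.capture('wrist'); save(c,'w11.png')
d=c['depth']; K=np.array(c['intrinsics']); v,u=np.mgrid[0:420,0:560]
uv=cv2.undistortPoints(np.stack([u.ravel(),v.ravel()],1).astype(float)[:,None],K,np.array(c['dist_coeffs']))[:,0]
X=np.c_[uv,np.ones(len(uv))]*d.ravel()[:,None]; M=np.array(c['mount']); W=(X@M[:3,:3].T+M[:3,3])@P[1].T+P[0]
ok=d.ravel()>0
rgb=c['image'].reshape(-1,3); hsv=cv2.cvtColor(c['image'],cv2.COLOR_RGB2HSV).reshape(-1,3)
for n,(ax,ay) in {'tap':(.63,.073),'jack':(.5274,.149)}.items():
    near=ok&(np.hypot(W[:,0]-ax,W[:,1]-ay)<.055)
    print(n,'hist',np.histogram(W[near,2],bins=np.arange(.02,.13,.006)))
    for lo in np.arange(.05,.12,.006):
        s=near&(W[:,2]>lo)&(W[:,2]<lo+.006)&(hsv[:,1]<110)
        if s.sum()>15: q=W[s]; print(' grey z',lo.round(3),s.sum(),np.median(q,0).round(4),'min',q.min(0).round(3)[:2],'max',q.max(0).round(3)[:2])
    h=hsv[:,0]; col=near&(hsv[:,1]>130)&(((h<8)|(h>172)) if n=='tap' else ((h>100)&(h<128)))
    top=.113 if n=='tap' else .08
    s=col&(np.abs(W[:,2]-top)<.003); print(' knob top',s.sum(),np.median(W[s],0),W[s].min(0),W[s].max(0))
E
```

```text
time_s: 40.48
tcp_pos: [0.5785, 0.064, 0.2432]
ee_rot: [-0.0, 0.742, 0.671, -0.001]
ft_force: [-0.0, -1.5, 0.1]
width: 0.709
gripper_force: 0.0
tap hist (array([   0,    0,   23,   37, 4031, 1585,  464,  109,   15,  299,  527,
         28,   25,   28,   38,  390,   62,    0]), array([0.02 , 0.026, 0.032, 0.038, 0.044, 0.05 , 0.056, 0.062, 0.068,
       0.074, 0.08 , 0.086, 0.092, 0.098, 0.104, 0.11 , 0.116, 0.122,
       0.128]))
 grey z 0.05 1585 [0.6346 0.0765 0.0504] min [0.588 0.018] max [0.672 0.116]
 grey z 0.056 464 [0.6315 0.0822 0.0609] min [0.613 0.053] max [0.65  0.092]
 grey z 0.062 109 [0.6318 0.0815 0.0624] min [0.617 0.055] max [0.647 0.089]
 grey z 0.074 295 [0.6139 0.0799 0.0789] min [0.588 0.068] max [0.639 0.093]
 grey z 0.08 520 [0.6301 0.0735 0.0832] min [0.599 0.061] max [0.642 0.093]
 grey z 0.11 40 [0.5943 0.0824 0.1151] min [0.59  0.076] max [0.603 0.088]
 grey z 0.116 62 [0.5929 0.0844 0.1167] min [0.59  0.081] max [0.597 0.088]
 knob top 327 [0.59253638 0.0864201  0.11223506] [0.58417634 0.07573861 0.11009662] [0.60232857 0.09434346 0.11474639]
jack hist (array([  72, 2001,   68,   27,  430,  358,   35,   40,   42,  340,  166,
          0,    0,    0,    0,    0,    0,    0]), array([0.02 , 0.026, 0.032, 0.038, 0.044, 0.05 , 0.056, 0.062, 0.068,
       0.074, 0.08 , 0.086, 0.092, 0.098, 0.104, 0.11 , 0.116, 0.122,
       0.128]))
 grey z 0.05 345 [0.5289 0.1486 0.0507] min [0.508 0.138] max [0.54  0.172]
 grey z 0.08 99 [0.5055 0.1736 0.0834] min [0.501 0.169] max [0.509 0.178]
 knob top 358 [0.50732698 0.1727153  0.07920022] [0.49572625 0.1641274  0.07714092] [0.51516652 0.18260002 0.08219464]
```

```bash
cat > circ.py <<'E'
from h import *; import sys
# circ.py r phi0 phi1 n [dz_total_mm]: tool-frame rows moving on circle (deg, ccw positive) from phi0 to phi1
r,a,b,n=float(sys.argv[1]),*map(float,sys.argv[2:4]),int(sys.argv[4]); dz=float(sys.argv[5]) if len(sys.argv)>5 else 0
t,Rt=pose(); ph=np.radians(np.linspace(a,b,n+1)); p=np.c_[r*np.cos(ph),r*np.sin(ph),-np.linspace(0,dz,n+1)]@Rt
p=np.round(p-p[0],1); print(np.diff(p,axis=0).round(1).tolist())
E
python3 -c "
from h import *
to(.5057,.1734,.056,-5.7)"
```

```text
shift [102.2 -83.8 187.3] tcp [0.5788 0.0634 0.2433] tilt [-0.02 -0.05] tooly -5.8 q7 0.18
turn z -0.010416192400857938
```

```bash
python3 -m creep '[{"angular":[0,0,0],"translation":[34,-28,0],"jaw":60},{"angular":[0,0,0],"translation":[34,-28,0],"jaw":60},{"angular":[0,0,0],"translation":[34,-28,0],"jaw":60},{"angular":[0,0,0],"translation":[0,0,50],"jaw":60},{"angular":[0,0,0],"translation":[0,0,50],"jaw":60},{"angular":[0,0,0],"translation":[0,0,50],"jaw":60},{"angular":[0,0,0],"translation":[0,0,25],"jaw":60},{"angular":[0,0,0],"translation":[0,0,12],"jaw":40},{"angular":[0,0,0],"translation":[0,0,0],"jaw":15},{"angular":[0,0,0],"translation":[0,0,0],"jaw":15},{"angular":[0,0,0],"translation":[0,0,0],"jaw":15},{"angular":[0,0,0],"translation":[0,0,0],"jaw":15}]' 30; python3 -m creep '[{"angular":[0,0,0],"translation":[0,0,0],"jaw":15},{"angular":[0,0,0],"translation":[0,0,0],"jaw":15}]'; python3 circ.py 35 133 13 6
```

```text
time_s: 42.02
tcp_pos: [0.5058, 0.1737, 0.057]
ee_rot: [0.001, 0.742, 0.671, 0.0]
ft_force: [2.4, -6.2, -7.9]
width: 0.22
gripper_force: 29.9
time_s: 42.28
tcp_pos: [0.5058, 0.1738, 0.057]
ee_rot: [0.001, 0.742, 0.671, 0.0]
ft_force: [2.2, -5.7, -8.1]
width: 0.222
gripper_force: 29.9
[[7.6, 9.5, 0.0], [3.9, 11.5, 0.0], [-0.2, 12.1, 0.0], [-4.4, 11.4, 0.1], [-8.1, 9.1, 0.0], [-10.6, 5.9, 0.0]]
```

```bash
python3 -m creep '[{"angular":[0,0,0],"translation":[7.6,9.5,0],"jaw":15},{"angular":[0,0,0],"translation":[3.9,11.5,0],"jaw":15},{"angular":[0,0,0],"translation":[-0.2,12.1,0],"jaw":15},{"angular":[0,0,0],"translation":[-4.4,11.4,0],"jaw":15},{"angular":[0,0,0],"translation":[0,0,0],"jaw":15}]'; python3 -c "
from h import *
P=pose();print(P[0],arm.observe()['ft_force'])"; python3 circ.py 35 53 -47 5
```

```text
time_s: 42.9
tcp_pos: [0.5512, 0.1762, 0.0569]
ee_rot: [0.0, 0.742, 0.671, 0.0]
ft_force: [-1.1, -4.9, -1.4]
width: 0.218
gripper_force: 30.7
[0.55115679 0.17615925 0.05690831] [-1.05302793 -4.90575123 -1.40226213]
[[-8.0, 9.1, 0.0], [-10.7, 5.9, 0.0], [-12.0, 1.9, 0.0], [-11.9, -2.4, 0.0], [-10.4, -6.3, 0.0]]
```

```bash
python3 -m creep '[{"angular":[0,0,0],"translation":[-8,9.1,0],"jaw":15},{"angular":[0,0,0],"translation":[-10.7,5.9,0],"jaw":15},{"angular":[0,0,0],"translation":[-12,1.9,0],"jaw":15},{"angular":[0,0,0],"translation":[-11.9,-2.4,0],"jaw":15},{"angular":[0,0,0],"translation":[-10.4,-6.3,0],"jaw":15},{"angular":[0,0,0],"translation":[0,0,0],"jaw":15}]'; python3 -c "
from h import *
P=pose();print(P[0],arm.observe()['ft_force'])"; python3 circ.py 35 -47 -227 9
```

```text
time_s: 43.65
tcp_pos: [0.5524, 0.1213, 0.0568]
ee_rot: [0.0, 0.742, 0.67, -0.0]
ft_force: [-0.1, -0.9, 4.3]
width: 0.222
gripper_force: 31.1
[0.5524041  0.12131318 0.05682544] [-0.11266263 -0.92193648  4.32750365]
[[-7.6, -9.5, 0.0], [-4.0, -11.5, 0.0], [0.3, -12.1, 0.0], [4.4, -11.4, 0.0], [8.0, -9.1, 0.0], [10.6, -5.9, 0.0], [12.0, -1.8, -0.0], [12.0, 2.3, 0.0], [10.4, 6.3, 0.0]]
```

```bash
python3 -m creep '[{"angular":[0,0,0],"translation":[-7.6,-9.5,0],"jaw":15},{"angular":[0,0,0],"translation":[-4,-11.5,0],"jaw":15},{"angular":[0,0,0],"translation":[0.3,-12.1,0],"jaw":15},{"angular":[0,0,0],"translation":[4.4,-11.4,0],"jaw":15},{"angular":[0,0,0],"translation":[8,-9.1,0],"jaw":15},{"angular":[0,0,0],"translation":[10.6,-5.9,0],"jaw":15},{"angular":[0,0,0],"translation":[12,-1.8,0],"jaw":15},{"angular":[0,0,0],"translation":[12,2.3,0],"jaw":15},{"angular":[0,0,0],"translation":[10.4,6.3,0],"jaw":15},{"angular":[0,0,0],"translation":[0,0,0],"jaw":15}]'; python3 -c "
from h import *
P=pose();print(P[0],arm.observe()['ft_force'])"; python3 circ.py 35 133 3 6; python3 circ.py 35 3 -25 7
```

```text
time_s: 44.9
tcp_pos: [0.5063, 0.1742, 0.0567]
ee_rot: [0.001, 0.742, 0.671, 0.0]
ft_force: [5.4, -3.4, 4.8]
width: 0.222
gripper_force: 31.4
[0.50625517 0.17424587 0.05673135] [ 5.37754503 -3.43908563  4.84989834]
[[8.1, 10.4, 0.0], [3.7, 12.6, 0.0], [-1.3, 13.1, 0.1], [-6.0, 11.7, 0.0], [-9.9, 8.7, 0.0], [-12.4, 4.4, 0.1]]
[[-2.4, 0.3, 0.0], [-2.5, 0.1, 0.0], [-2.4, -0.1, 0.0], [-2.4, -0.2, 0.0], [-2.5, -0.4, 0.0], [-2.3, -0.5, 0.0], [-2.4, -0.8, 0.0]]
```

```bash
python3 -m creep '[{"angular":[0,0,0],"translation":[8.1,10.4,0],"jaw":15},{"angular":[0,0,0],"translation":[3.7,12.6,0],"jaw":15},{"angular":[0,0,0],"translation":[-1.3,13.1,0.1],"jaw":15},{"angular":[0,0,0],"translation":[-6,11.7,0],"jaw":15},{"angular":[0,0,0],"translation":[-9.9,8.7,0],"jaw":15},{"angular":[0,0,0],"translation":[-12.4,4.4,0],"jaw":15},{"angular":[0,0,0],"translation":[-2.4,0.3,0],"jaw":15},{"angular":[0,0,0],"translation":[-2.5,0.1,0],"jaw":15},{"angular":[0,0,0],"translation":[0,0,0],"jaw":15}]'; python3 -c "
from h import *
P=pose();print(P[0],arm.observe()['ft_force'])"; python3 -m creep '[{"angular":[0,0,0],"translation":[-2.4,-0.1,0],"jaw":15},{"angular":[0,0,0],"translation":[0,0,0],"jaw":15}]'
```

```text
time_s: 46.02
tcp_pos: [0.5648, 0.1463, 0.0568]
ee_rot: [0.001, 0.742, 0.671, 0.001]
ft_force: [5.7, 0.4, 6.0]
width: 0.217
gripper_force: 31.3
[0.5647539  0.14633577 0.05682315] [5.73930438 0.38733722 5.96508019]
time_s: 46.28
tcp_pos: [0.5645, 0.144, 0.0568]
ee_rot: [0.001, 0.741, 0.671, 0.001]
ft_force: [5.4, 0.3, 5.1]
width: 0.219
gripper_force: 31.3
```

```bash
python3 -m creep '[{"angular":[0,0,0],"translation":[-2.4,-0.2,0],"jaw":15},{"angular":[0,0,0],"translation":[0,0,0],"jaw":15}]';python3 -m creep '[{"angular":[0,0,0],"translation":[-1.5,-0.3,0],"jaw":15},{"angular":[0,0,0],"translation":[0,0,0],"jaw":15}]'; python3 -m creep '[{"angular":[0,0,0],"translation":[-1.5,-0.3,0],"jaw":15},{"angular":[0,0,0],"translation":[0,0,0],"jaw":15}]'
```

```text
time_s: 46.52
tcp_pos: [0.5641, 0.1416, 0.0568]
ee_rot: [0.001, 0.741, 0.671, 0.001]
ft_force: [6.6, 1.5, 4.1]
width: 0.222
gripper_force: 31.3
time_s: 46.78
tcp_pos: [0.5641, 0.1415, 0.0568]
ee_rot: [0.0, 0.741, 0.671, 0.002]
ft_force: [6.6, 5.0, 3.6]
width: 0.219
gripper_force: 31.2
time_s: 47.02
tcp_pos: [0.5641, 0.1413, 0.0569]
ee_rot: [0.0, 0.741, 0.672, 0.002]
ft_force: [8.3, 7.3, 3.0]
width: 0.22
gripper_force: 31.1
```

```bash
python3 -m creep '[{"angular":[0,0,0],"translation":[-2,-0.3,0],"jaw":15},{"angular":[0,0,0],"translation":[0,0,0],"jaw":15}]'; python3 -m creep '[{"angular":[0,0,0],"translation":[2,0,0],"jaw":15},{"angular":[0,0,0],"translation":[0,0,0],"jaw":45},{"angular":[0,0,0],"translation":[0,0,0],"jaw":60},{"angular":[0,0,0],"translation":[0,0,-40],"jaw":60},{"angular":[0,0,0],"translation":[0,0,-60],"jaw":60},{"angular":[0,0,0],"translation":[0,0,0],"jaw":60},{"angular":[0,0,0],"translation":[0,0,0],"jaw":60}]'; python3 - <<'E'
from h import *
for n in ('top','wrist'):
    P=pose(); c=arm.capture(n); hsv=cv2.cvtColor(c['image'],cv2.COLOR_RGB2HSV)
    if n=='wrist': save(c,'w12.png')
    for nm,m,z in (('red',cv2.inRange(hsv,(0,150,80),(6,255,255))|cv2.inRange(hsv,(173,150,80),(180,255,255)),.105),('blue',cv2.inRange(hsv,(105,130,60),(122,255,255)),.07)):
        k,_,st,ce=cv2.connectedComponentsWithStats(m)
        for i in range(1,k):
            w=at_z(c,ce[i],z,P)
            if st[i,4]>12 and np.hypot(w[0]-.57,w[1]-.11)<.12: print(n,nm,st[i],w.round(4))
to(.5935,.085,.088,-5.7)
E
```

```text
time_s: 47.28
tcp_pos: [0.564, 0.1412, 0.0569]
ee_rot: [-0.0, 0.74, 0.672, 0.003]
ft_force: [9.8, 12.0, 1.0]
width: 0.221
gripper_force: 31.0
time_s: 48.15
tcp_pos: [0.5609, 0.1382, 0.156]
ee_rot: [-0.001, 0.742, 0.671, -0.0]
ft_force: [0.2, 0.7, -0.5]
width: 0.702
gripper_force: 0.0
top red [199 179   6   6  19] [0.5876 0.081  0.105 ]
top blue [174 190  10  10  61] [0.5638 0.1417 0.07  ]
top blue [167 203  25  22 279] [0.5131 0.1354 0.07  ]
wrist red [322 279  27  47 857] [0.5905 0.0923 0.105 ]
wrist blue [ 208  153   93   76 3387] [0.5416 0.1597 0.07  ]
shift [-49.3  37.9  67.2] tcp [0.5609 0.1379 0.1552] tilt [-0.15 -0.03] tooly -5.74 q7 0.16
turn z -0.003711886785070817
```

```bash
python3 -m creep '[{"angular":[0,0,0],"translation":[-25,19,0],"jaw":60},{"angular":[0,0,0],"translation":[-24.3,19,0],"jaw":50},{"angular":[0,0,0],"translation":[0,0,0],"jaw":45},{"angular":[0,0,0],"translation":[0,0,35],"jaw":45},{"angular":[0,0,0],"translation":[0,0,22],"jaw":45},{"angular":[0,0,0],"translation":[0,0,10],"jaw":45},{"angular":[0,0,0],"translation":[0,0,0],"jaw":15},{"angular":[0,0,0],"translation":[0,0,0],"jaw":15},{"angular":[0,0,0],"translation":[0,0,0],"jaw":15},{"angular":[0,0,0],"translation":[0,0,0],"jaw":15},{"angular":[0,0,0],"translation":[0,0,0],"jaw":15}]' 30; python3 -c "
from h import *
P=pose();print(P[0],arm.observe()['ft_force'],arm.observe()['ft_torque'])"; python3 circ.py 40 162.6 82.6 4 0.4
```

```text
time_s: 49.62
tcp_pos: [0.5944, 0.0852, 0.0897]
ee_rot: [-0.0, 0.742, 0.671, -0.0]
ft_force: [-5.3, 0.1, 0.2]
width: 0.221
gripper_force: 30.4
[0.59442588 0.08518094 0.0896651 ] [-5.32248003  0.10599714  0.15341443] [0.06498791 1.02874934 0.02639747]
[[12.9, 5.1, 0.1], [10.4, 9.3, 0.1], [6.6, 12.2, 0.1], [2.0, 13.7, 0.1]]
```

```bash
python3 -m creep '[{"angular":[0,0,0],"translation":[12.9,5.1,0.1],"jaw":15},{"angular":[0,0,0],"translation":[10.4,9.3,0.1],"jaw":15},{"angular":[0,0,0],"translation":[6.6,12.2,0.1],"jaw":15},{"angular":[0,0,0],"translation":[2,13.7,0.1],"jaw":15},{"angular":[0,0,0],"translation":[0,0,0],"jaw":15}]'; python3 -c "
from h import *
P=pose();print(P[0],arm.observe()['ft_force'],arm.observe()['ft_torque'])"; python3 circ.py 40 82.6 -9.4 5 0.5
```

```text
time_s: 50.25
tcp_pos: [0.6403, 0.1119, 0.0892]
ee_rot: [0.001, 0.742, 0.671, 0.001]
ft_force: [1.8, -3.6, -2.6]
width: 0.225
gripper_force: 30.0
[0.64030652 0.11187131 0.08922249] [ 1.83695639 -3.55722104 -2.63023277] [-0.63112674 -0.35477263  0.00243629]
[[-2.4, 12.6, 0.1], [-6.2, 11.1, 0.2], [-9.5, 8.6, 0.1], [-11.7, 5.2, 0.1], [-12.7, 1.3, 0.1]]
```

```bash
python3 -m creep '[{"angular":[0,0,0],"translation":[-2.8,12.4,0.1],"jaw":15},{"angular":[0,0,0],"translation":[-6.2,11.1,0.2],"jaw":15},{"angular":[0,0,0],"translation":[-9.5,8.6,0.1],"jaw":15},{"angular":[0,0,0],"translation":[-11.7,5.2,0.1],"jaw":15},{"angular":[0,0,0],"translation":[-12.7,1.3,0.1],"jaw":15},{"angular":[0,0,0],"translation":[0,0,0],"jaw":15}]'; python3 -c "
from h import *
P=pose();print(P[0],arm.observe()['ft_force'],arm.observe()['ft_torque'])"; python3 circ.py 40 -10 64 4 -0.4;python3 circ.py 40 64 -108 9 0.9
```

```text
time_s: 51.0
tcp_pos: [0.6719, 0.0659, 0.0885]
ee_rot: [-0.001, 0.742, 0.67, -0.0]
ft_force: [-6.1, -1.5, 1.8]
width: 0.219
gripper_force: 30.4
[0.67191672 0.06587711 0.0884916 ] [-6.09925135 -1.49129811  1.75724281] [-0.42218151  1.21806529  0.02529418]
[[12.8, -1.1, -0.1], [11.8, -5.2, -0.1], [9.5, -8.6, 0.0], [6.4, -11.2, -0.1]]
[[-6.6, 11.5, 0.1], [-10.0, 8.8, 0.0], [-12.3, 4.9, 0.1], [-13.3, 0.7, 0.1], [-12.7, -3.7, 0.1], [-10.9, -7.7, 0.1], [-7.7, -10.8, 0.1], [-3.7, -12.7, 0.1], [0.6, -13.3, 0.2]]
```

```bash
python3 -m creep '[{"angular":[0,0,0],"translation":[12.8,-1.3,-0.1],"jaw":15},{"angular":[0,0,0],"translation":[11.8,-5.2,-0.1],"jaw":15},{"angular":[0,0,0],"translation":[9.5,-8.6,0],"jaw":15},{"angular":[0,0,0],"translation":[6.4,-11.2,-0.1],"jaw":15},{"angular":[0,0,0],"translation":[0,0,0],"jaw":15}]'; cat > ang.py <<'E'
from h import *
P=pose();s=arm.observe();d=P[0][:2]-[.6324,.0730];ph=np.degrees(np.arctan2(d[1],d[0]));print(P[0].round(4),'r',np.hypot(*d).round(4),'phi',ph.round(1),'theta mod 2pi',np.radians((174-ph)%360).round(2),s['ft_force'].round(1),s['width'])
E
python3 ang.py
```

```text
time_s: 51.62
tcp_pos: [0.6504, 0.1084, 0.089]
ee_rot: [0.0, 0.742, 0.671, -0.0]
ft_force: [-3.1, -3.2, -1.0]
width: 0.221
gripper_force: 30.3
[0.6504 0.1084 0.089 ] r 0.0398 phi 63.1 theta mod 2pi 1.94 [-3.1 -3.2 -1. ] 0.22129470602138754
```

```bash
python3 -m creep '[{"angular":[0,0,0],"translation":[-6.6,11.3,0.1],"jaw":15},{"angular":[0,0,0],"translation":[-10,8.7,0],"jaw":15},{"angular":[0,0,0],"translation":[-12.3,4.9,0.1],"jaw":15},{"angular":[0,0,0],"translation":[-13.3,0.7,0.1],"jaw":15},{"angular":[0,0,0],"translation":[-12.7,-3.7,0.1],"jaw":15},{"angular":[0,0,0],"translation":[-10.9,-7.7,0.1],"jaw":15},{"angular":[0,0,0],"translation":[-7.7,-10.8,0.1],"jaw":15},{"angular":[0,0,0],"translation":[-3.7,-12.7,0.1],"jaw":15},{"angular":[0,0,0],"translation":[0.6,-13.2,0.2],"jaw":15},{"angular":[0,0,0],"translation":[0,0,0],"jaw":15}]'; python3 ang.py; python3 circ.py 40 -108 -22 5 -0.5
```

```text
time_s: 52.88
tcp_pos: [0.6184, 0.0351, 0.0881]
ee_rot: [-0.001, 0.742, 0.671, -0.001]
ft_force: [-3.0, -1.1, 2.3]
width: 0.221
gripper_force: 30.5
[0.6184 0.0351 0.0881] r 0.0404 phi -110.3 theta mod 2pi 4.96 [-3.  -1.1  2.3] 0.22137478021719645
[[-0.8, 11.9, -0.1], [2.8, 11.7, -0.1], [6.2, 10.2, -0.2], [8.8, 8.1, -0.1], [10.9, 5.0, -0.1]]
```

```bash
python3 -m creep '[{"angular":[0,0,0],"translation":[-0.8,11.9,-0.1],"jaw":15},{"angular":[0,0,0],"translation":[2.8,11.7,-0.1],"jaw":15},{"angular":[0,0,0],"translation":[6.2,10.2,-0.2],"jaw":15},{"angular":[0,0,0],"translation":[8.8,8.1,-0.1],"jaw":15},{"angular":[0,0,0],"translation":[10.9,5,-0.1],"jaw":15},{"angular":[0,0,0],"translation":[0,0,0],"jaw":15}]'; python3 ang.py; python3 circ.py 40 -22 -200 9 0.9
```

```text
time_s: 53.62
tcp_pos: [0.6705, 0.0605, 0.0885]
ee_rot: [-0.0, 0.741, 0.672, 0.001]
ft_force: [-2.1, 2.3, 3.6]
width: 0.221
gripper_force: 30.8
[0.6705 0.0605 0.0885] r 0.0401 phi -18.2 theta mod 2pi 3.35 [-2.1  2.3  3.6] 0.2205219853683546
[[-12.3, -6.1, 0.1], [-9.6, -9.9, 0.1], [-5.6, -12.5, 0.1], [-1.0, -13.7, 0.0], [3.6, -13.3, 0.1], [7.9, -11.2, 0.1], [11.3, -7.9, 0.2], [13.2, -3.6, 0.1], [13.7, 1.1, 0.1]]
```

```bash
python3 -m creep '[{"angular":[0,0,0],"translation":[-12.3,-5.7,0.1],"jaw":15},{"angular":[0,0,0],"translation":[-9.6,-9.9,0.1],"jaw":15},{"angular":[0,0,0],"translation":[-5.6,-12.5,0.1],"jaw":15},{"angular":[0,0,0],"translation":[-1,-13.7,0],"jaw":15},{"angular":[0,0,0],"translation":[3.6,-13.3,0.1],"jaw":15},{"angular":[0,0,0],"translation":[7.9,-11.2,0.1],"jaw":15},{"angular":[0,0,0],"translation":[11.3,-7.9,0.2],"jaw":15},{"angular":[0,0,0],"translation":[13.2,-3.6,0.1],"jaw":15},{"angular":[0,0,0],"translation":[13.7,1.1,0.1],"jaw":15},{"angular":[0,0,0],"translation":[0,0,0],"jaw":15}]'; python3 ang.py; python3 circ.py 40 -199 -113 5 -0.5
```

```text
time_s: 54.88
tcp_pos: [0.5959, 0.0897, 0.0875]
ee_rot: [-0.001, 0.741, 0.672, 0.001]
ft_force: [2.3, 2.2, 1.8]
width: 0.221
gripper_force: 30.7
[0.5959 0.0897 0.0875] r 0.0401 phi 155.5 theta mod 2pi 0.32 [2.3 2.2 1.8] 0.22074452123381538
[[-11.9, -1.0, -0.1], [-11.7, 2.6, -0.1], [-10.4, 5.9, -0.2], [-8.2, 8.7, -0.1], [-5.2, 10.7, -0.1]]
```

```bash
python3 circ.py 40 -204 -113 5 -0.5; python3 circ.py 40 -113 -277 9 0.9
```

```text
[[-12.5, -2.0, -0.1], [-12.5, 1.9, -0.1], [-11.3, 5.8, -0.2], [-8.9, 9.0, -0.1], [-5.6, 11.3, -0.1]]
[[5.7, -11.3, 0.1], [8.9, -9.0, 0.1], [11.3, -5.8, 0.1], [12.5, -1.9, 0.2], [12.5, 2.0, 0.1], [11.2, 5.9, 0.1], [8.8, 9.1, 0.1], [5.6, 11.4, 0.1], [1.7, 12.6, 0.1]]
```

```bash
python3 -m creep '[{"angular":[0,0,0],"translation":[-12.5,-2,-0.1],"jaw":15},{"angular":[0,0,0],"translation":[-12.5,1.9,-0.1],"jaw":15},{"angular":[0,0,0],"translation":[-11.3,5.8,-0.2],"jaw":15},{"angular":[0,0,0],"translation":[-8.9,9,-0.1],"jaw":15},{"angular":[0,0,0],"translation":[-5.6,11.3,-0.1],"jaw":15},{"angular":[0,0,0],"translation":[0,0,0],"jaw":15}]'; python3 ang.py; python3 -m creep '[{"angular":[0,0,0],"translation":[5.7,-11.3,0.1],"jaw":15},{"angular":[0,0,0],"translation":[8.9,-9,0.1],"jaw":15},{"angular":[0,0,0],"translation":[11.3,-5.8,0.1],"jaw":15},{"angular":[0,0,0],"translation":[12.5,-1.9,0.2],"jaw":15},{"angular":[0,0,0],"translation":[12.5,2,0.1],"jaw":15},{"angular":[0,0,0],"translation":[11.2,5.9,0.1],"jaw":15},{"angular":[0,0,0],"translation":[8.8,9.1,0.1],"jaw":15},{"angular":[0,0,0],"translation":[0,0,0],"jaw":15}]'; python3 ang.py
```

```text
time_s: 55.62
tcp_pos: [0.6176, 0.0346, 0.088]
ee_rot: [-0.0, 0.742, 0.671, 0.001]
ft_force: [4.0, 6.4, -2.1]
width: 0.216
gripper_force: 30.3
[0.6176 0.0346 0.088 ] r 0.0412 phi -111.1 theta mod 2pi 4.98 [ 4.   6.4 -2.1] 0.21606857671359125
time_s: 56.62
tcp_pos: [0.6135, 0.1076, 0.0874]
ee_rot: [-0.0, 0.741, 0.672, 0.001]
ft_force: [-0.4, 4.6, 1.2]
width: 0.219
gripper_force: 30.8
[0.6135 0.1076 0.0874] r 0.0395 phi 118.7 theta mod 2pi 0.97 [-0.4  4.6  1.2] 0.21925101214518697
```

```bash
python3 circ.py 40 118.7 90.7 2; python3 circ.py 40 90.7 70.7 5
```

```text
[[4.5, 8.7, 0.0], [2.2, 9.4, 0.0]]
[[0.2, 2.8, 0.0], [0.0, 2.8, 0.0], [-0.2, 2.8, 0.0], [-0.3, 2.7, 0.0], [-0.6, 2.8, 0.0]]
```

```bash
python3 -m creep '[{"angular":[0,0,0],"translation":[4.5,8.7,0],"jaw":15},{"angular":[0,0,0],"translation":[2.2,9.4,0.1],"jaw":15},{"angular":[0,0,0],"translation":[0.2,2.8,0],"jaw":15},{"angular":[0,0,0],"translation":[0,2.8,0],"jaw":15},{"angular":[0,0,0],"translation":[0,0,0],"jaw":15}]'; python3 ang.py; python3 -m creep '[{"angular":[0,0,0],"translation":[-0.2,2.8,0],"jaw":15},{"angular":[0,0,0],"translation":[0,0,0],"jaw":15}]'; python3 ang.py; python3 -m creep '[{"angular":[0,0,0],"translation":[-0.3,2.5,0],"jaw":15},{"angular":[0,0,0],"translation":[0,0,0],"jaw":15}]'; python3 ang.py
```

```text
time_s: 57.25
tcp_pos: [0.6368, 0.1118, 0.0872]
ee_rot: [-0.001, 0.741, 0.671, 0.001]
ft_force: [-1.6, 5.3, 2.0]
width: 0.219
gripper_force: 30.8
[0.6368 0.1118 0.0872] r 0.0391 phi 83.6 theta mod 2pi 1.58 [-1.6  5.3  2. ] 0.21892001599278132
time_s: 57.5
tcp_pos: [0.6395, 0.1114, 0.0872]
ee_rot: [-0.001, 0.741, 0.671, 0.001]
ft_force: [-1.1, 5.1, 0.8]
width: 0.222
gripper_force: 30.8
[0.6395 0.1114 0.0872] r 0.0391 phi 79.5 theta mod 2pi 1.65 [-1.1  5.1  0.8] 0.22157342710164593
time_s: 57.75
tcp_pos: [0.6421, 0.1109, 0.0872]
ee_rot: [-0.001, 0.741, 0.671, 0.001]
ft_force: [-1.9, 5.1, 0.5]
width: 0.222
gripper_force: 30.8
[0.6421 0.1109 0.0872] r 0.0391 phi 75.7 theta mod 2pi 1.72 [-1.9  5.1  0.5] 0.22240516341019806
```

```bash
python3 -m creep '[{"angular":[0,0,0],"translation":[-0.5,2.5,0],"jaw":15},{"angular":[0,0,0],"translation":[0,0,0],"jaw":15}]'; python3 ang.py; python3 -m creep '[{"angular":[0,0,0],"translation":[-0.6,2,0],"jaw":15},{"angular":[0,0,0],"translation":[0,0,0],"jaw":15}]'; python3 ang.py
```

```text
time_s: 58.0
tcp_pos: [0.6429, 0.1107, 0.087]
ee_rot: [-0.002, 0.741, 0.671, -0.0]
ft_force: [-6.1, 6.6, 3.6]
width: 0.227
gripper_force: 31.1
[0.6429 0.1107 0.087 ] r 0.0392 phi 74.4 theta mod 2pi 1.74 [-6.1  6.6  3.6] 0.2270342586666568
time_s: 58.25
tcp_pos: [0.6433, 0.1106, 0.0869]
ee_rot: [-0.004, 0.741, 0.672, -0.001]
ft_force: [-10.5, 9.2, 8.2]
width: 0.221
gripper_force: 31.6
[0.6433 0.1106 0.0869] r 0.0392 phi 73.9 theta mod 2pi 1.75 [-10.5   9.2   8.2] 0.2210399206917846
```

```bash
python3 circ.py 39.8 74 290 11 -1.1; python3 circ.py 39.8 290 506 11 -1.1
```

```text
[[0.1, -13.6, -0.0], [-4.4, -12.8, 0.0], [-8.5, -10.6, -0.1], [-11.6, -7.1, -0.1], [-13.2, -2.8, -0.1], [-13.5, 1.8, -0.2], [-12.0, 6.2, -0.2], [-9.3, 9.9, -0.2], [-5.4, 12.4, -0.2], [-0.9, 13.6, -0.2], [3.7, 13.0, -0.2]]
[[7.9, 11.1, -0.1], [11.1, 7.7, -0.1], [13.1, 3.6, -0.1], [13.5, -1.0, -0.1], [12.4, -5.5, 0.0], [9.9, -9.4, 0.0], [6.1, -12.1, 0.0], [1.6, -13.5, 0.0], [-2.9, -13.3, 0.0], [-7.2, -11.4, 0.0], [-10.7, -8.4, -0.1]]
```

```bash
python3 -m creep '[{"angular":[0,0,0],"translation":[1.6,-4,0],"jaw":15},{"angular":[0,0,0],"translation":[0.1,-13.6,0],"jaw":15},{"angular":[0,0,0],"translation":[-4.4,-12.8,-0.1],"jaw":15},{"angular":[0,0,0],"translation":[-8.5,-10.6,-0.1],"jaw":15},{"angular":[0,0,0],"translation":[-11.6,-7.1,-0.1],"jaw":15},{"angular":[0,0,0],"translation":[-13.2,-2.8,-0.1],"jaw":15},{"angular":[0,0,0],"translation":[-13.5,1.8,-0.2],"jaw":15},{"angular":[0,0,0],"translation":[-12,6.2,-0.1],"jaw":15},{"angular":[0,0,0],"translation":[-9.3,9.9,-0.1],"jaw":15},{"angular":[0,0,0],"translation":[-5.4,12.4,-0.1],"jaw":15},{"angular":[0,0,0],"translation":[-0.9,13.6,-0.1],"jaw":15},{"angular":[0,0,0],"translation":[0,0,0],"jaw":15}]'; python3 ang.py
```

```text
time_s: 59.75
tcp_pos: [0.6323, 0.0319, 0.088]
ee_rot: [-0.001, 0.742, 0.671, 0.0]
ft_force: [1.8, 7.9, -2.7]
width: 0.221
gripper_force: 30.6
[0.6323 0.0319 0.088 ] r 0.0411 phi -90.1 theta mod 2pi 4.61 [ 1.8  7.9 -2.7] 0.22080903469431434
```

```bash
python3 -m creep '[{"angular":[0,0,0],"translation":[4,13,-0.2],"jaw":15},{"angular":[0,0,0],"translation":[8,11.1,-0.1],"jaw":15},{"angular":[0,0,0],"translation":[11.2,7.4,-0.1],"jaw":15},{"angular":[0,0,0],"translation":[13.1,3.4,-0.1],"jaw":15},{"angular":[0,0,0],"translation":[13.4,-1,-0.1],"jaw":15},{"angular":[0,0,0],"translation":[12.3,-5.5,-0.1],"jaw":15},{"angular":[0,0,0],"translation":[9.9,-9.4,-0.1],"jaw":15},{"angular":[0,0,0],"translation":[6.1,-12.1,-0.1],"jaw":15},{"angular":[0,0,0],"translation":[1.6,-13.5,-0.1],"jaw":15},{"angular":[0,0,0],"translation":[-2.9,-13.3,-0.1],"jaw":15},{"angular":[0,0,0],"translation":[-7.2,-11.4,0],"jaw":15},{"angular":[0,0,0],"translation":[0,0,0],"jaw":15}]'; python3 ang.py; python3 circ.py 39.8 126 166 4;python3 circ.py 39.8 166 178 3
```

```text
time_s: 61.25
tcp_pos: [0.6054, 0.1025, 0.0895]
ee_rot: [-0.001, 0.742, 0.67, -0.001]
ft_force: [-1.8, -3.9, -2.1]
width: 0.219
gripper_force: 30.6
[0.6054 0.1025 0.0895] r 0.04 phi 132.4 theta mod 2pi 0.73 [-1.8 -3.9 -2.1] 0.21939588165963939
[[-5.1, -4.7, 0.0], [-5.8, -3.8, 0.0], [-6.3, -2.8, 0.0], [-6.8, -1.6, 0.0]]
[[-2.8, -0.3, 0.0], [-2.7, -0.1, 0.0], [-2.8, 0.1, 0.0]]
```

```bash
python3 -m creep '[{"angular":[0,0,0],"translation":[-5.6,-4.2,0],"jaw":15},{"angular":[0,0,0],"translation":[-6.3,-3,0],"jaw":15},{"angular":[0,0,0],"translation":[-6.8,-1.8,0],"jaw":15},{"angular":[0,0,0],"translation":[-2.8,-0.3,0],"jaw":15},{"angular":[0,0,0],"translation":[0,0,0],"jaw":15}]'; python3 ang.py; python3 -m creep '[{"angular":[0,0,0],"translation":[-2.8,-0.2,0],"jaw":15},{"angular":[0,0,0],"translation":[0,0,0],"jaw":15}]'; python3 ang.py; python3 -m creep '[{"angular":[0,0,0],"translation":[-2,0,0],"jaw":15},{"angular":[0,0,0],"translation":[0,0,0],"jaw":15}]'; python3 ang.py
```

```text
time_s: 61.88
tcp_pos: [0.5939, 0.0836, 0.0895]
ee_rot: [-0.002, 0.742, 0.671, -0.001]
ft_force: [-5.3, 3.5, 6.4]
width: 0.223
gripper_force: 31.3
[0.5939 0.0836 0.0895] r 0.0399 phi 164.7 theta mod 2pi 0.16 [-5.3  3.5  6.4] 0.22321570504638663
time_s: 62.12
tcp_pos: [0.5933, 0.0809, 0.0895]
ee_rot: [-0.002, 0.742, 0.671, -0.001]
ft_force: [-5.8, 4.3, 6.1]
width: 0.219
gripper_force: 31.3
[0.5933 0.0809 0.0895] r 0.0399 phi 168.6 theta mod 2pi 0.09 [-5.8  4.3  6.1] 0.21911656111261932
time_s: 62.38
tcp_pos: [0.5929, 0.0789, 0.0895]
ee_rot: [-0.002, 0.742, 0.671, -0.001]
ft_force: [-7.2, 4.3, 7.3]
width: 0.22
gripper_force: 31.4
[0.5929 0.0789 0.0895] r 0.0399 phi 171.5 theta mod 2pi 0.04 [-7.2  4.3  7.3] 0.22008794554890823
```

Nearly at the stop, so I'll nudge on until it comes up firm.

```bash
python3 -m creep '[{"angular":[0,0,0],"translation":[-2,0.1,0],"jaw":15},{"angular":[0,0,0],"translation":[0,0,0],"jaw":15}]'; python3 ang.py; python3 -m creep '[{"angular":[0,0,0],"translation":[-1.5,0.1,0],"jaw":15},{"angular":[0,0,0],"translation":[0,0,0],"jaw":15}]'; python3 ang.py
```

```text
time_s: 62.62
tcp_pos: [0.5927, 0.0768, 0.0895]
ee_rot: [-0.002, 0.742, 0.671, -0.001]
ft_force: [-6.7, 2.3, 7.9]
width: 0.219
gripper_force: 31.5
[0.5927 0.0768 0.0895] r 0.0399 phi 174.5 theta mod 2pi 6.27 [-6.7  2.3  7.9] 0.21879984824447554
time_s: 62.88
tcp_pos: [0.5926, 0.0765, 0.0895]
ee_rot: [-0.003, 0.741, 0.671, -0.001]
ft_force: [-6.7, 6.3, 8.4]
width: 0.219
gripper_force: 31.5
[0.5926 0.0765 0.0895] r 0.0399 phi 175.0 theta mod 2pi 6.27 [-6.7  6.3  8.4] 0.21888860274344904
```

At the stop. I'll release, back off upwards and check.

```bash
python3 -m creep '[{"angular":[0,0,0],"translation":[1.5,-0.1,0],"jaw":15},{"angular":[0,0,0],"translation":[0,0,0],"jaw":40},{"angular":[0,0,0],"translation":[0,0,0],"jaw":45},{"angular":[0,0,0],"translation":[0,0,-35],"jaw":45},{"angular":[0,0,0],"translation":[0,0,-60],"jaw":60},{"angular":[0,0,0],"translation":[50,-30,-20],"jaw":60},{"angular":[0,0,0],"translation":[50,-30,0],"jaw":60},{"angular":[0,0,0],"translation":[0,0,0],"jaw":60},{"angular":[0,0,0],"translation":[0,0,0],"jaw":60}]'; python3 - <<'E'
from h import *
sc=arm.capture('scene'); b=cv2.resize(sc['image'][120:280,190:350],None,fx=3.7,fy=3.7,interpolation=cv2.INTER_CUBIC); save({'image':b},'s3.png')
c=arm.capture('top'); hsv=cv2.cvtColor(c['image'],cv2.COLOR_RGB2HSV)
for nm,m,z in (('red',cv2.inRange(hsv,(0,150,80),(6,255,255)),.105),('blue',cv2.inRange(hsv,(105,130,60),(122,255,255)),.07),('orange',cv2.inRange(hsv,(8,130,120),(25,255,255)),.08)):
    k,_,st,ce=cv2.connectedComponentsWithStats(m)
    for i in range(1,k):
        w=at_z(c,ce[i],z)
        if st[i,4]>8 and abs(w[0]-.57)<.17 and abs(w[1])<.2: print(nm,st[i],w.round(4))
E
```

```text
time_s: 64.0
tcp_pos: [0.5457, 0.1815, 0.2044]
ee_rot: [0.0, 0.742, 0.671, -0.0]
ft_force: [1.1, -0.2, 0.2]
width: 0.704
gripper_force: 0.0
red [203 180   5   7  18] [0.5841 0.0733 0.105 ]
blue [173 190  11  10  64] [0.5638 0.1426 0.07  ]
blue [167 201  25  24 329] [0.517  0.1384 0.07  ]
orange [248 169   3   6  14] [ 0.6164 -0.0277  0.08  ]
orange [261 171   3   5  14] [ 0.6132 -0.059   0.08  ]
orange [274 172   3   6  17] [ 0.6091 -0.09    0.08  ]
orange [287 173   4   6  19] [ 0.6055 -0.1223  0.08  ]
orange [237 241  10  30 220] [ 0.4196 -0.0066  0.08  ]
```

View pics/s3.png

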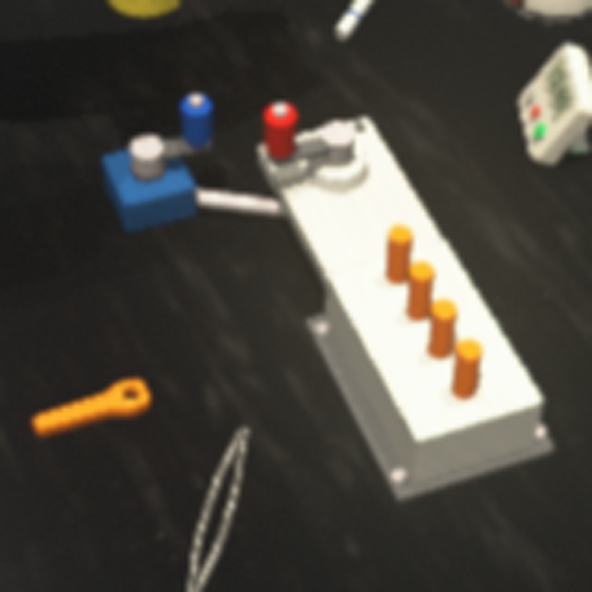

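The four orange pins are fully down, with tops from crop (400,232) to (468,350). The red knob at (280,130) is back at its stop, the blue knob at (197,120) is at its end, and the bystanders haven't moved.

```bash
python3 -c "
from workcell import arm
print(arm.hand_in())"
```

```text
the job is handed in; nothing more can be done
None
```

I handed the job in at about 64 s. All four pins are fully down, the jack is hard up against the plate, and the tap went to full depth with three chip breaks and is back out at its stop. The verdict was not shown.

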